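# Air the hearing-aid dryer: swing the tray out, pop the stopper caps with the puller

### The job

Open up the hearing-aid dryer for airing. Swing the grey tray out from over the wells until it snaps home in its catch, then hook the red-handled puller under each green cap that is fitted, pull it straight up out of its well (the fingers must not touch a cap that is still in its well) and put all the caps in the tray, none on its rim. Finally stand the puller upright in the middle of its blue mat, and leave the tumbler, the jar and the case where they are.

Things in the scene. Friction and masses are not known exactly. Their poses are not given: they have to be found in the camera images.
- dock: White hearing-aid dryer base, fixed block 176 x 176 mm, 45 mm high. Origin: centre of its underside; x points away from the robot, y to its left, z up (yaw within 0.22 rad). Four square wells, 26 mm wide, 18 mm deep, in its top at x, y = +-38 mm; some hold a cap. Tray's pivot post at x 80, y 82 mm; steel catch column, 12 mm thick, up to 67 mm above the shelf, at x 40, y 82 mm.
- tray (a joint): Swing angle of the grey tray about its vertical pivot, rad. 0: over the wells, 5 mm above the caps. Grows clockwise seen from above: along the robot's side of the base round to its left; stop at 1.57. From about 1.28 a sprung catch resists (1 to 4 N at the handle), at 1.43 it snaps over, drives the tray to its stop and holds it: seated is above 1.52. Before that it stays where it is left.
- tray_handle (a point): Grip point, 105 mm above the shelf, on the tray's black upright peg (14 mm thick, from 75 to 120 mm above the shelf). The peg stands on a 26 mm tab just outside the tray's rim and moves in a circle of radius 165 mm about the pivot.
- tray_hinge (a point): Point on the tray's vertical pivot axis, 76 mm above the shelf.
- tray_mid (a point): Centre of the tray's inner floor, 75 mm above the shelf. The tray is square, 140 mm outside, walls 4 mm thick and 10 mm high above the floor, inner half width 66 mm; x and y axes along its sides, turning with it. Swung out, it stays at this height beside the base's left (+y) side, its sides parallel to the base's.
- mat: Round blue silicone mat, 130 mm across, 3 mm thick, fixed to the shelf on the left or the right: the puller's place. Origin: centre of its underside.
- puller: Cap puller, 120 g, 54 mm wide (y), 90 mm tall, stands upright on its tines. Origin: centre of its underside, z up, x along the slot. Two flat tines along x, 40 mm long, 15 mm wide, 5 mm thick, slot 24 mm between them. Legs (inner faces y +-23 mm) carry a bridge, underside at z 27. Open at both x ends. Red handle 16 x 16 mm on the axis, z 33 to 90. Same after a half turn.
- tumbler: White ceramic tumbler, 72 mm across, 95 mm tall, on the left or the right; bystander. Origin: centre of its underside.
- jar: Clear glass jar with aluminium twist cap, 64 mm across, 75 mm tall; bystander. Origin: centre of its underside.
- case: Grey hard-shell hearing aid case with a steel clip, 60 x 90 x 30 mm; bystander. Origin: centre of its underside.
- cap_a: Green stopper cap, 25 g, at first in the near-left well (None: that well is empty). 38 mm tall, z up: flat foot 16 mm across (origin: its centre), bulb 21 mm at z 4 to 6, neck 16 mm at z 10 to 30, head 40 mm at z 30 to 38. Seated, its foot is 27 mm above the shelf, so 12 mm of neck show between the base's top and the head's underside. It stands on its foot on a flat floor.
- well_a (a point): Centre of the mouth of the near-left well in the base's top face, 45 mm above the shelf. Sprung balls inside hold a cap's bulb: about 5 to 10 N straight up pops it; it is free of them 10 mm up and clear of the well 18 mm up.
- cap_b: Green stopper cap, 25 g, at first in the near-right well (None: that well is empty). 38 mm tall, z up: flat foot 16 mm across (origin: its centre), bulb 21 mm at z 4 to 6, neck 16 mm at z 10 to 30, head 40 mm at z 30 to 38. Seated, its foot is 27 mm above the shelf, so 12 mm of neck show between the base's top and the head's underside. It stands on its foot on a flat floor.
- well_b (a point): Centre of the mouth of the near-right well in the base's top face, 45 mm above the shelf. Sprung balls inside hold a cap's bulb: about 5 to 10 N straight up pops it; it is free of them 10 mm up and clear of the well 18 mm up.
- cap_c: Green stopper cap, 25 g, at first in the far-left well (None: that well is empty). 38 mm tall, z up: flat foot 16 mm across (origin: its centre), bulb 21 mm at z 4 to 6, neck 16 mm at z 10 to 30, head 40 mm at z 30 to 38. Seated, its foot is 27 mm above the shelf, so 12 mm of neck show between the base's top and the head's underside. It stands on its foot on a flat floor.
- well_c (a point): Centre of the mouth of the far-left well in the base's top face, 45 mm above the shelf. Sprung balls inside hold a cap's bulb: about 5 to 10 N straight up pops it; it is free of them 10 mm up and clear of the well 18 mm up.
- cap_d: Green stopper cap, 25 g, at first in the far-right well (None: that well is empty). 38 mm tall, z up: flat foot 16 mm across (origin: its centre), bulb 21 mm at z 4 to 6, neck 16 mm at z 10 to 30, head 40 mm at z 30 to 38. Seated, its foot is 27 mm above the shelf, so 12 mm of neck show between the base's top and the head's underside. It stands on its foot on a flat floor.
- well_d (a point): Centre of the mouth of the far-right well in the base's top face, 45 mm above the shelf. Sprung balls inside hold a cap's bulb: about 5 to 10 N straight up pops it; it is free of them 10 mm up and clear of the well 18 mm up.
There are look-alikes about, which are no part of the job. Leave any brown look-alike of the puller alone. Of the things that look like the mat, take the one that is farthest to the robot's left at the start.

How it is judged (in metres and radians):
On the way, in this order (a step that is already met when the one before it is completed fails the run):
1. the tray is swung out and seated in its catch (value of joint tray above 1.52 rad), for 0.3 s.
2. every fitted cap has been pulled and lies in the tray (x of cap_a in the frame of tray_mid between -0.069 and 0.069 m and y of cap_a in the frame of tray_mid between -0.069 and 0.069 m and z of cap_a in the frame of tray_mid between -0.006 and 0.045 m and linear speed of each of cap_a, cap_b, cap_c, cap_d below 0.03 m/s and x of cap_b in the frame of tray_mid between -0.069 and 0.069 m and y of cap_b in the frame of tray_mid between -0.069 and 0.069 m and z of cap_b in the frame of tray_mid between -0.006 and 0.045 m and x of cap_c in the frame of tray_mid between -0.069 and 0.069 m and y of cap_c in the frame of tray_mid between -0.069 and 0.069 m and z of cap_c in the frame of tray_mid between -0.006 and 0.045 m and x of cap_d in the frame of tray_mid between -0.069 and 0.069 m and y of cap_d in the frame of tray_mid between -0.069 and 0.069 m and z of cap_d in the frame of tray_mid between -0.006 and 0.045 m), for 0.2 s.
At the end, for the whole second after the job is handed in: The tray is seated in its catch (above 1.52 rad); every cap that was fitted rests in the tray with its foot inside the walls; the puller stands upright (within 0.1 rad) on the mat, its axis within 45 mm of the mat's centre; all at rest and released (all of step 2 and value of joint tray above 1.52 rad and horizontal distance between puller and mat below 0.045 m and angle between puller's own z axis and vertical below 0.1 rad and height (world z) of puller below 0.008 m and linear speed of puller below 0.02 m/s); the robot touches nothing.
It fails at once if the fingers touch a cap that is still in its well ((contact force between the fingers and cap_a above 0.5 N and horizontal distance between cap_a and well_a below 0.012 m and z of cap_a in the frame of dock below 0.034 m) or (contact force between the fingers and cap_b above 0.5 N and horizontal distance between cap_b and well_b below 0.012 m and z of cap_b in the frame of dock below 0.034 m) or (contact force between the fingers and cap_c above 0.5 N and horizontal distance between cap_c and well_c below 0.012 m and z of cap_c in the frame of dock below 0.034 m) or (contact force between the fingers and cap_d above 0.5 N and horizontal distance between cap_d and well_d below 0.012 m and z of cap_d in the frame of dock below 0.034 m)).
It fails at once if the tumbler, the jar or the case is shifted by more than 30 mm or tipped (distance of any of tumbler, jar, case from where it was at the start of the episode above 0.03 m or angle between any of tumbler, jar, case's own z axis and vertical above 0.5 rad).
Of cap_a, cap_b, cap_c, cap_d only 3 to 4 are there at a start; the rules pass over those that are not, and their reading is None.
At some moment in a run one of puller may be knocked a few centimetres aside while the robot is not near it.
It also fails if it takes over 210 s, if anything falls off the work surface, if the arm or the gripper's body presses on something with over 40 N, if the wrist force passes 120 N, or if a joint passes its speed limit or range.

### The arm

A 6-joint arm with a two-finger parallel gripper is mounted at the origin on the work surface. World frame = base frame: x ahead of the robot, y to its left, z up, the work surface at z = 0. Lengths are in m, angles in degrees, forces in N, time in s.
With the tool pointing down it reaches from about 0.35 to 0.925 m from the base axis. Payload 6.4 kg.
Tool frame: the origin (TCP) lies at the very end of the fingers, on their centre line; the grasp point (between the pads) lies 19 mm behind it; z points along the fingers, y is the line along which they close (so a half turn about z gives the same grasp; the last joint's range is limited). The gripper opens to 85 mm and grips with 20 to 120 N. Pads are 22 mm wide; open, the fingers measure 114 mm over their backs; the gripper's body (76 mm by 85 mm) begins 54 mm behind the grasp point. The pads swing forward as they close: fully open they stand 13 mm farther back than shut.
Start: joints at [54.769, 14.043, 89.255, -0, 76.702, -9.975], TCP at [0.277, 0.588, 0.192] pointing down, gripper open.
Joint ranges: [-179.41, 179.41], [-58.25, 129.5], [7.25, 145.43], [-54.29, 234.29], [11.92, 165.04], [-157.13, 157.13]. Speed limits (degrees/s): [147.25, 147.25, 180, 180, 180, 180].

### API

Orientations are given as a 3x3 rotation matrix whose columns are the frame's x, y, z axes.
In Python, from cell import * gives the robot as it stands. The module is installed in compiled form; this text tells all that it offers.
- The arm moves only by the tool step_arm, never from a script. Its argument "motion" is a list that holds one entry, the list of rows, each a list of 7 numbers: the turn, a rotation vector about the tool's x, y, z in units of 5 degrees (1.0 is 5 degrees), then the shift along the tool's x, y, z in units of 25 mm (1.0 is 25 mm), then the gripper command: -1 is fully open, 1 is shut, values between are in proportion. A call has 1 to 10 rows; each row is the pose to reach, as a shift and turn from the pose commanded when the call began, along the tool's axes at that moment; what a row does not reach only later rows make up. A row lasts 1/12 s, in which the tool goes at most 41.7 mm and 7.16 degrees, less where a joint would pass 70% of its speed; a pose out of reach is approached as far as the arm can. A call with a gripper value outside its range is refused whole. The fingers move at their own pace and stop on an object; "grip_force" is the grip in N (left out, the last holds). Time passes only in rows, so rows that repeat a pose let the fingers close. It gives the time, the measured TCP pose, the force, the opening and the grip force at its end, in the units of the state.
- read_state(): the state, without advancing time (a new reading comes with each control period).
- read_camera(name): name is "side" or "top" or "wrist"; returns a dict with "img" (420x560x3 uint8, red, green, blue), "mtx" (3x3 intrinsics, pixels), "world_from_camera" (4x4, takes a point from camera to world coordinates); the wrist camera has in their place "T_tool_cam" (4x4, takes a point from camera to tool coordinates, whose origin is the TCP and whose axes are the flange's). Camera axes: x right, y up, looking along -z (the intrinsics and any distortion apply to the point x, -y, -z); pixel columns grow to the right and rows downward; lengths in m; the calibration is good to about 2 mm. A picture is of the moment at which its call begins: read the wrist's pose just before it. There is no depth.
- hand_in(): hands the job in; it is judged then, once.
Trained networks look in the newest picture that a camera, given by its name, has taken for a name from the list of things; names that differ only in an ending like _2 or _b are one class to them, and where a whole thing is asked for, a point or a joint stands for the part that bears it (a point fixed in the world has none). Each returns a list of dicts, best first, with "score" (0 to 1); they miss things now and then, are a little off and sometimes report something else, mostly with a low value. They report only what shows in the picture. A call takes as long as a camera call. They do not tell look-alikes from the thing itself.
- spot_in(target, camera): "point" ([column, row] in pixels, amid what is visible of it).
- place_of(target, camera): "point" ([column, row] in pixels: a listed point, or the origin of a listed thing).
The state is a dict: "clock": time; "joint_positions": joint angles; "qd": joint speeds; "tau": joint torques, N m; "tool_pos": TCP position; "ee_rot": TCP orientation; "wrist_force": force on the tool from outside, world axes, zero at the start; "torque": the same for the moment, N m; "grip_width": finger opening in m; "gripper_force": force on a finger pad.
Only numpy, scipy, OpenCV 4.12 (cv2) and the standard library are available. Lean on these libraries where they do the work, as an engineer would, in place of code of your own. Each camera call takes 0.05 s, during which the arm holds its last target. There are 200 camera calls.

## Working session

There is one attempt and no reset: what is moved stays moved. The work goes in short steps, Python scripts to look and compute and a tool call to move; the robot and the scene stay as the last step left them, time stands still between calls to the robot, and variables do not carry over. Pictures are saved under pics/ and viewed, at most 14 in all, crops included, and the job is handed in when it is done.

Besides the shell and the picture viewer there is one more tool, called after "Call:" as name(argument=value, ...), one argument or row to a line, values as JSON. step_arm: Moves the arm, as the interface text tells. Its arguments: {"type":"object","properties":{"motion":{"type":"array"},"grip_force":{"type":"number"}},"required":["motion"]}

```bash
mkdir -p pics
cat > h.py <<'E'
from cell import *
import numpy as np, cv2
def cam(name):
    s=read_state(); c=read_camera(name)
    if name=="wrist":
        T=np.eye(4);T[:3,:3]=np.array(s["ee_rot"]);T[:3,3]=s["tool_pos"]
        W=T@np.array(c["T_tool_cam"])
    else: W=np.array(c["world_from_camera"])
    return c["img"],np.array(c["mtx"]),W
def save(img,n): cv2.imwrite("pics/"+n,cv2.cvtColor(np.ascontiguousarray(img),cv2.COLOR_RGB2BGR))
def ray(p,K,W):
    d=np.linalg.inv(K)@np.array([p[0],p[1],1.]); d=np.array([d[0],-d[1],-d[2]])
    return W[:3,3],W[:3,:3]@d
def atz(p,z,K,W):
    o,d=ray(p,K,W); return (o+d*(z-o[2])/d[2])
def proj(P,K,W):
    q=np.linalg.inv(W)@np.append(P,1); q=np.array([q[0],-q[1],-q[2]]); u=K@q; return u[:2]/u[2]
E
python3 - <<'E'
from h import *
for n in ["top","side"]:
    I,K,W=cam(n); save(I,n+"0.png"); print(n,K.round(0).tolist(),W.round(3).tolist())
    for t,z in [("dock",0),("tray_handle",.105),("tray_hinge",.076),("tray_mid",.075),("mat",0),("puller",0),("tumbler",0),("jar",0),("case",0),("cap_a",.027)]:
        for r in place_of(t,n)[:4]:
            print(t,round(r["score"],2),np.round(r["point"],0),atz(r["point"],z,K,W)[:2].round(3))
s=read_state();print(s)
E
```

```text
top [[435.0, 0.0, 281.0], [0.0, 435.0, 213.0], [0.0, 0.0, 1.0]] [[0.023, 0.988, -0.151, 0.353], [-1.0, 0.025, 0.01, 0.046], [0.013, 0.151, 0.988, 1.098], [0.0, 0.0, 0.0, 1.0]]
dock 0.86 [331. 188.] [ 0.588 -0.091]
tray_handle 0.65 [314. 217.] [ 0.497 -0.038]
tray_hinge 0.74 [299. 152.] [ 0.658 -0.004]
tray_hinge 0.35 [428. 234.] [ 0.467 -0.312]
tray_mid 0.94 [330. 186.] [ 0.576 -0.079]
mat 0.85 [176. 252.] [0.413 0.297]
mat 0.79 [242. 279.] [0.35 0.13]
mat 0.32 [313. 217.] [ 0.513 -0.047]
puller 0.86 [123. 227.] [0.475 0.435]
puller 0.79 [174. 246.] [0.428 0.304]
puller 0.68 [155. 206.] [0.531 0.359]
tumbler 0.8 [427. 233.] [ 0.478 -0.336]
jar 0.8 [416. 162.] [ 0.664 -0.313]
jar 0.64 [315. 202.] [ 0.551 -0.05 ]
case 0.82 [162. 161.] [0.648 0.349]
case 0.61 [348. 201.] [ 0.555 -0.135]
case 0.21 [352. 172.] [ 0.632 -0.145]
cap_a 0.64 [163. 162.] [0.639 0.338]
cap_a 0.52 [348. 203.] [ 0.546 -0.131]
side [[429.0, 0.0, 276.0], [0.0, 429.0, 212.0], [0.0, 0.0, 1.0]] [[0.965, 0.148, -0.216, 0.304], [-0.262, 0.57, -0.779, -0.764], [0.008, 0.808, 0.589, 0.716], [0.0, 0.0, 0.0, 1.0]]
dock 0.86 
[... 721 characters left out ...]
e-04,
        7.67011707e+01, -9.97476761e+00]), 'qd': array([ 0.04213379, -0.03131442, -0.01205305,  0.02064303,  0.06522264,
        0.04522382]), 'tau': array([-1.69598097e-04, -4.29522192e+01, -3.26426232e+01, -1.24179533e-04,
        5.93267232e-04, -2.94643064e-05]), 'tool_pos': array([0.27732315, 0.58789095, 0.19239018]), 'ee_rot': array([[-9.04415196e-01,  4.26653435e-01, -1.69491176e-06],
       [ 4.26653435e-01,  9.04415196e-01,  8.71230592e-06],
       [ 5.25003919e-06,  7.15640194e-06, -1.00000000e+00]]), 'wrist_force': array([ 0.55472768, -0.0088244 ,  1.06039429]), 'torque': array([-0.00981364, -0.03274531,  0.01119491]), 'gripper_force': 0.0, 'grip_width': 0.08521254603268723}
```

View pics/top0.png

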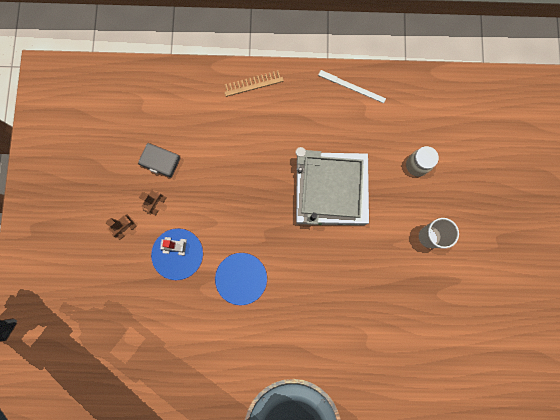

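View pics/side0.png

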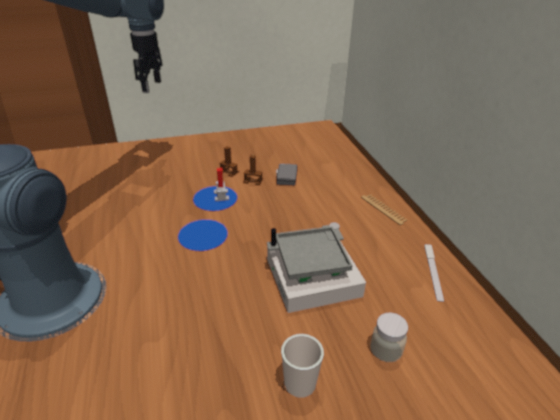

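The top view has the dock at about (333,188) with the tray over the wells and the peg at (312,217). The mats are at (177,254), which is leftmost and so the target, and (241,279). The red puller stands on the left mat at about (170,245). The side view shows the same layout, with brown look-alikes at (229,160) and (253,170).

```bash
cat >> h.py <<'E'
def yaw(): 
    R=np.array(read_state()["ee_rot"]); return np.degrees(np.arctan2(R[1,1],R[0,1]))
def rel(p,yw=None,label=""):
    """units for a move to p (world) with tool-y yaw yw (deg), tool staying down"""
    s=read_state();R=np.array(s["ee_rot"]);y=yaw()
    sh=R.T@(np.array(p)-s["tool_pos"])/.025
    t=0 if yw is None else -(((yw-y)+180)%360-180)/5
    print(label,"turn z",round(t,2),"shift",sh.round(2),"rows>=",int(np.ceil(max(np.linalg.norm(sh)*25/41.7,abs(t)*5/7.16))))
E
python3 -c "
from h import *
rel([.50,-.035,.30],101.6)"
```

```text
turn z -7.37 shift [-18.69 -18.73  -4.3 ] rows>= 17
```

Call:
step_arm(
  motion=[
    [[0,0,-7.37,-9.3,-9.4,-4.3,-1],[0,0,-7.37,-9.3,-9.4,-4.3,-1],[0,0,-7.37,-9.3,-9.4,-4.3,-1],[0,0,-7.37,-9.3,-9.4,-4.3,-1],[0,0,-7.37,-15,-15,-4.3,-1],[0,0,-7.37,-15,-15,-4.3,-1],[0,0,-7.37,-15,-15,-4.3,-1],[0,0,-7.37,-15,-15,-4.3,-1],[0,0,-7.37,-15,-15,-4.3,-1],[0,0,-7.37,-15,-15,-4.3,-1]],
  ],
)

```text
clock: 1.93
tool_pos: [0.4125, 0.2093, 0.2808]
ee_rot: [[-0.98, -0.201, 0.001], [-0.201, 0.98, 0.0], [-0.001, 0.0, -1.0]]
wrist_force: [0.8, 0.7, 0.9]
grip_width: 0.0853
gripper_force: 0.0
```

```bash
python3 -c "
from h import *
rel([.50,-.035,.30],101.6)"
```

```text
turn z 0.0 shift [ -1.46 -10.28  -0.77] rows>= 7
```

Call:
step_arm(
  motion=[
    [[0,0,0,-1.4,-10,-0.8,-1],[0,0,0,-1.4,-10,-0.8,-1],[0,0,0,-1.4,-10,-0.8,-1],[0,0,0,-1.4,-10,-0.8,-1],[0,0,0,-1.4,-10,-0.8,-1],[0,0,0,-1.4,-10,-0.8,-1],[0,0,0,-1.4,-10,-0.8,-1],[0,0,0,-1.4,-10,-0.8,-1],[0,0,0,-1.4,-10,-0.8,-1]],
  ],
)

```text
clock: 2.68
tool_pos: [0.4967, -0.0267, 0.3]
ee_rot: [[-0.98, -0.2, -0.0], [-0.2, 0.98, 0.001], [0.0, 0.001, -1.0]]
wrist_force: [-0.3, -0.1, -0.7]
grip_width: 0.0856
gripper_force: 0.0
```

Run:
```python
from h import *
I,K,W=cam("wrist"); save(I,"w1.png"); print(W.round(3).tolist(), read_state()["tool_pos"])
for t,z in [("dock",0),("tray_handle",.105),("tray_hinge",.076),("tray_mid",.075)]:
    for r in place_of(t,"wrist")[:2]:
        print(t,round(r["score"],2),np.round(r["point"],0),atz(r["point"],z,K,W)[:2].round(4))
```

```text
[[-0.2, -0.943, -0.265, 0.429], [0.98, -0.193, -0.054, -0.041], [-0.0, -0.27, 0.963, 0.48], [0.0, 0.0, 0.0, 1.0]] [ 0.49656917 -0.02600139  0.30005528]
dock 0.63 [236. 212.] [ 0.5811 -0.0807]
tray_handle 0.87 [276. 180.] [ 0.4972 -0.0301]
tray_handle 0.71 [227. 226.] [ 0.5686 -0.0802]
tray_hinge 0.81 [271. 289.] [ 0.6641 -0.004 ]
tray_hinge 0.73 [231. 211.] [ 0.5567 -0.081 ]
tray_mid 0.72 [228. 225.] [ 0.5786 -0.0828]
```

View pics/w1.png

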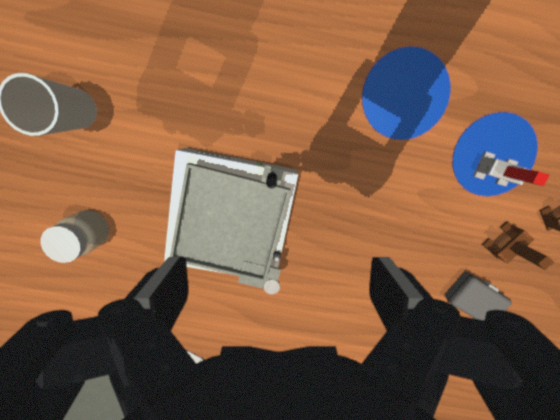

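The peg is at (272,179), the hinge at (272,287), and the puller on its mat at (500,168). Next I lower onto the peg.

```bash
python3 -c "
from h import *
rel([.4975,-.031,.093],99)"
```

```text
turn z 0.54 shift [ 0.01 -0.22  8.29] rows>= 5
```

Call:
step_arm(
  motion=[
    [[0,0,0.5,0,-0.2,8.3,-1],[0,0,0.5,0,-0.2,8.3,-1],[0,0,0.5,0,-0.2,8.3,-1],[0,0,0.5,0,-0.2,8.3,-1],[0,0,0.5,0,-0.2,8.3,-1],[0,0,0.5,0,-0.2,8.3,-1],[0,0,0.5,0,-0.2,8.3,-1]],
  ],
)

```text
clock: 3.52
tool_pos: [0.4963, -0.0306, 0.0914]
ee_rot: [[-0.987, -0.159, -0.005], [-0.159, 0.987, 0.001], [0.004, 0.002, -1.0]]
wrist_force: [0.8, -0.0, 1.6]
grip_width: 0.0855
gripper_force: 0.0
```

Call:
step_arm(
  motion=[
    [[0,0,0,0,0,0,1],[0,0,0,0,0,0,1],[0,0,0,0,0,0,1],[0,0,0,0,0,0,1],[0,0,0,0,0,0,1],[0,0,0,0,0,0,1],[0,0,0,0,0,0,1],[0,0,0,0,0,0,1]],
  ],
  grip_force=25,
)

```text
clock: 4.18
tool_pos: [0.4979, -0.0317, 0.0928]
ee_rot: [[-0.987, -0.158, 0.0], [-0.158, 0.987, -0.0], [-0.0, -0.0, -1.0]]
wrist_force: [0.8, 0.3, 0.1]
grip_width: 0.0003
gripper_force: 0.0
```

Run:
```python
from h import *
for n in ["wrist","side","top"]:
    I,K,W=cam(n)
    if n=="wrist": save(I,"w2.png")
    for t,z in [("tray_handle",.105),("tray_hinge",.076),("tray_mid",.075)]:
        for r in place_of(t,n)[:2]:
            print(n,t,round(r["score"],2),np.round(r["point"],0),atz(r["point"],z,K,W)[:2].round(4))
```

```text
wrist tray_handle 0.62 [276. 242.] [ 0.4974 -0.0337]
side tray_handle 0.68 [272. 232.] [ 0.4991 -0.0304]
side tray_handle 0.33 [299. 382.] [ 0.4451 -0.4015]
side tray_hinge 0.79 [332. 226.] [ 0.654  -0.0076]
side tray_mid 0.93 [312. 254.] [ 0.5741 -0.091 ]
side tray_mid 0.44 [275. 236.] [ 0.5122 -0.0069]
top tray_handle 0.27 [417. 166.] [ 0.6229 -0.2817]
top tray_hinge 0.58 [298. 149.] [ 6.668e-01 -3.000e-04]
```

View pics/w2.png

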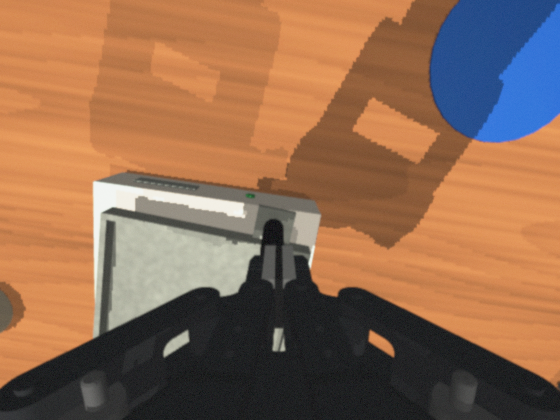

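The peg's top at (273,230) lies just robot-ward of the closed fingers, so the grasp was too far in x.

Run:
```python
from h import *
I,K,W=cam("wrist")
for p in [(273,222),(273,232),(273,240)]: print(atz(p,.12,K,W).round(4))
print(proj(read_state()["tool_pos"],K,W), W[:3,3])
```

```text
[ 0.4802 -0.0379  0.12  ]
[ 0.4857 -0.0371  0.12  ]
[ 0.4902 -0.0364  0.12  ]
[279.25489527 236.35102529] [ 0.42987387 -0.04298098  0.27278007]
```

Call:
step_arm(
  motion=[
    [[0,0,0,0,0,0,-1],[0,0,0,0,0,0,-1],[0,0,0,0,0,0,-1],[0,0,0,0,0,0,-1],[0,0,0,0,0,0,-1],[0,0,0,0.68,-0.2,0,-1],[0,0,0,0.68,-0.2,0,-1]],
  ],
)

```text
clock: 5.42
tool_pos: [0.4804, -0.0396, 0.0922]
ee_rot: [[-0.988, -0.158, -0.002], [-0.158, 0.988, 0.0], [0.002, 0.0, -1.0]]
wrist_force: [-0.9, -0.1, -1.0]
grip_width: 0.0832
gripper_force: 0.0
```

Call:
step_arm(
  motion=[
    [[0,0,0,0,0,0,1],[0,0,0,0,0,0,1],[0,0,0,0,0,0,1],[0,0,0,0,0,0,1],[0,0,0,0,0,0,1],[0,0,0,0,0,0,1],[0,0,0,0,0,0,1]],
  ],
)

```text
clock: 6.0
tool_pos: [0.482, -0.0392, 0.0927]
ee_rot: [[-0.987, -0.158, -0.0], [-0.158, 0.987, 0.0], [0.0, 0.0, -1.0]]
wrist_force: [0.2, 0.5, -0.5]
grip_width: 0.0004
gripper_force: 0.0
```

Run:
```python
from h import *
I,K,W=cam("wrist"); J,K2,W2=cam("side")
a=cv2.resize(I[150:300,180:380],(400,300)); b=cv2.resize(J[170:300,220:380],(400,325))[:300]
save(np.hstack([a,b]),"m3.png"); print(proj(read_state()["tool_pos"],K,W),proj(read_state()["tool_pos"],K2,W2))
```

```text
[279.20512989 236.32290851] [265.93030196 240.33277323]
```

View pics/m3.png

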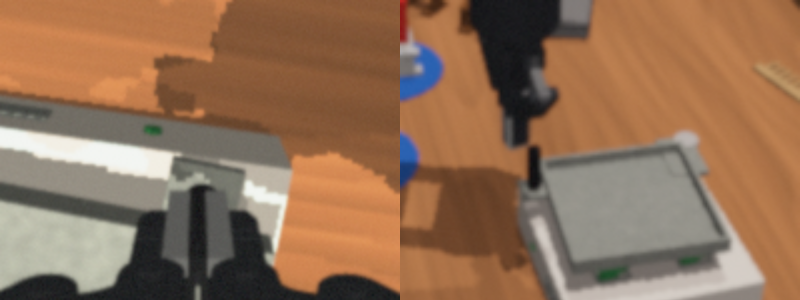

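Run:
```python
from h import *
I,K,W=cam("wrist"); J,K2,W2=cam("side")
W=W.copy(); W[:3,3]+=np.array([.498-.482,.007,0]) # pose of w2
for dz in [0,.02,.035]:
    V=W.copy(); V[2,3]+=dz
    a,b=atz((94,182),.045,K,V),atz((321,212),.045,K,V); print(dz,a.round(3),b.round(3),np.linalg.norm(a-b))
t=np.array(read_state()["tool_pos"])
for dz in [0,.01,.02,.03,.04,.06]: print(dz,proj(t+[0,0,dz],K2,W2).round(1))
print(read_state()["joint_positions"],t)
save(cv2.resize(J[160:270,220:340],(720,600),interpolation=cv2.INTER_CUBIC),"s3.png")
```

```text
0 [ 0.495 -0.175  0.045] [ 0.491 -0.     0.045] 0.17410000936695147
0.02 [ 0.501 -0.186  0.045] [0.496 0.003 0.045] 0.1893890754778031
0.035 [ 0.505 -0.195  0.045] [0.5   0.006 0.045] 0.20085587506094182
0 [265.9 240.3]
0.01 [265.9 236.9]
0.02 [265.9 233.4]
0.03 [265.8 229.9]
0.04 [265.8 226.4]
0.06 [265.7 219.1]
[-1.81291964e+01 -1.77216071e+00  1.17589866e+02  4.81319702e-04
  6.41838714e+01 -1.17225689e+02] [ 0.48189886 -0.03929658  0.09268933]
```

View pics/s3.png

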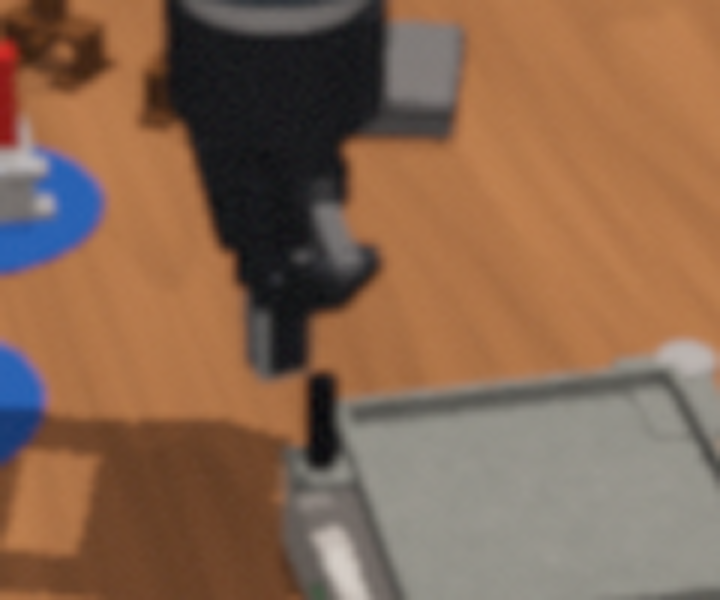

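Run:
```python
from h import *
c=read_camera("wrist"); K=np.array(c["mtx"]); T=np.array(c["T_tool_cam"]); print(T.round(3).tolist())
for x in (.011,0,-.011):
  print(x,[proj([x,0,z],K,T).round(0).tolist() for z in (0,-.02,-.035,-.05)])
print("w y", [proj([.011,y,z],K,T).round(0).tolist() for y in (-.01,.01) for z in (0,-.035)])
I,K2,W2=cam("side")
for p in [(.498,-.032,.12),(.498,-.032,.075)]: print(proj(p,K2,W2))
for t in ["tray_handle"]:
  for n in ("side","wrist"):
    print(spot_in(t,n)[:2],place_of(t,n)[:2])
```

```text
[[0.0, 0.963, 0.271, 0.069], [1.0, -0.0, 0.001, -0.0], [0.001, 0.271, -0.963, -0.18], [0.0, 0.0, 0.0, 1.0]]
0.011 [[279.0, 220.0], [279.0, 231.0], [279.0, 241.0], [279.0, 253.0]]
0 [[279.0, 236.0], [279.0, 249.0], [279.0, 261.0], [279.0, 275.0]]
-0.011 [[279.0, 253.0], [279.0, 267.0], [279.0, 280.0], [279.0, 295.0]]
w y [[263.0, 220.0], [260.0, 241.0], [295.0, 220.0], [299.0, 241.0]]
[272.01286705 227.78609002]
[271.96907245 243.14904201]
[{'point': [312.0, 250.9], 'score': 0.85}] [{'point': [274.0, 234.8], 'score': 0.59}, {'point': [213.1, 196.4], 'score': 0.45}]
[{'point': [172.1, 271.3], 'score': 0.85}] []
```

Call:
step_arm(
  motion=[
    [[0,0,0,2.6,0,0,1],[0,0,0,2.6,0,0,1],[0,0,0,2.6,0,2.5,1],[0,0,0,2.6,0,3.5,1],[0,0,0,2.6,0,3.6,1],[0,0,0,2.6,0,3.7,1],[0,0,0,2.6,0,3.8,1],[0,0,0,2.6,0,3.8,1]],
  ],
)

```text
clock: 7.17
tool_pos: [0.4192, -0.0501, -0.0009]
ee_rot: [[-0.987, -0.158, 0.002], [-0.158, 0.987, -0.001], [-0.002, -0.001, -1.0]]
wrist_force: [0.0, -0.4, -0.3]
grip_width: -0.0001
gripper_force: 0.0
```

Call:
step_arm(
  motion=[
    [[0,0,0,0,0,0.2,1],[0,0,0,0,0,0.3,1],[0,0,0,0,0,0.3,1]],
  ],
)

```text
clock: 7.42
tool_pos: [0.4181, -0.0497, -0.0095]
ee_rot: [[-0.987, -0.158, 0.001], [-0.158, 0.987, -0.0], [-0.001, -0.0, -1.0]]
wrist_force: [-0.1, -0.3, -0.9]
grip_width: 0.0
gripper_force: 0.0
```

TCP is 9.5 mm below the table with no contact, so the fingers end short of the stated TCP. I'll probe further to measure the offset.

Call:
step_arm(
  motion=[
    [[0,0,0,0,0,0.4,1],[0,0,0,0,0,0.6,1],[0,0,0,0,0,0.8,1],[0,0,0,0,0,0.8,1]],
  ],
)

```text
clock: 7.75
tool_pos: [0.4165, -0.0491, -0.0311]
ee_rot: [[-0.987, -0.158, -0.003], [-0.158, 0.987, 0.001], [0.002, 0.001, -1.0]]
wrist_force: [-0.1, -0.5, 0.3]
grip_width: -0.0002
gripper_force: 0.0
```

Run:
```python
from h import *
J,K2,W2=cam("side"); t=np.array(read_state()["tool_pos"])
print(t,read_state()["wrist_force"],[proj([t[0],t[1],z],K2,W2).round(1).tolist() for z in (0,.01,.02,.03)])
u=proj([t[0],t[1],0],K2,W2).astype(int); print(u)
save(cv2.resize(J[u[1]-50:u[1]+30,u[0]-50:u[0]+50],(600,480),interpolation=cv2.INTER_CUBIC),"s4.png")
```

```text
[ 0.41693419 -0.04930394 -0.03062947] [ 0.04190355 -0.31632217  0.09070622] [[240.2, 278.1], [240.0, 275.0], [239.8, 271.8], [239.7, 268.7]]
[240 278]
```

View pics/s4.png

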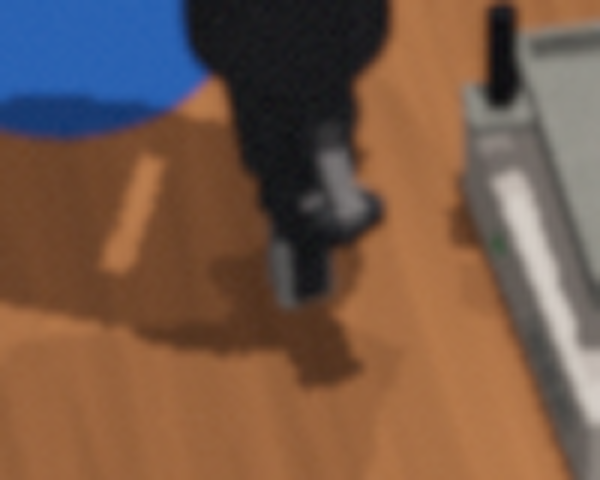

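The tip appears at about (240,278), practically at table level, so the offset is about 33 to 38 mm. I'll probe for contact in small steps.

Call:
step_arm(
  motion=[
    [[0,0,0,0,0,0.08,1],[0,0,0,0,0,0.16,1],[0,0,0,0,0,0.16,1],[0,0,0,0,0,0.16,1]],
  ],
)

```text
clock: 8.13
tool_pos: [0.4178, -0.0496, -0.0338]
ee_rot: [[-0.987, -0.158, 0.0], [-0.158, 0.987, -0.0], [-0.0, -0.0, -1.0]]
wrist_force: [-0.5, -0.5, -0.1]
grip_width: 0.0003
gripper_force: 0.0
```

Call:
step_arm(
  motion=[
    [[0,0,0,0,0,0.08,1],[0,0,0,0,0,0.12,1],[0,0,0,0,0,0.12,1],[0,0,0,0,0,0.12,1]],
  ],
)

```text
clock: 8.47
tool_pos: [0.4176, -0.0496, -0.0369]
ee_rot: [[-0.987, -0.158, -0.0], [-0.158, 0.987, 0.0], [0.0, 0.0, -1.0]]
wrist_force: [-0.9, 0.0, 0.6]
grip_width: -0.0003
gripper_force: 0.0
```

Call:
step_arm(
  motion=[
    [[0,0,0,0,0,0.08,1],[0,0,0,0,0,0.12,1],[0,0,0,0,0,0.12,1],[0,0,0,0,0,0.12,1]],
  ],
)

```text
clock: 8.8
tool_pos: [0.418, -0.0497, -0.0389]
ee_rot: [[-0.987, -0.158, -0.001], [-0.158, 0.987, 0.0], [0.001, 0.0, -1.0]]
wrist_force: [-3.6, 1.5, 12.1]
grip_width: 0.0002
gripper_force: 6.0
```

Call:
step_arm(
  motion=[
    [[0,0,0,0,0,0.08,1],[0,0,0,0,0,0.12,1],[0,0,0,0,0,0.12,1],[0,0,0,0,0,0.12,1]],
  ],
)

```text
clock: 9.13
tool_pos: [0.418, -0.0498, -0.0391]
ee_rot: [[-0.987, -0.159, -0.005], [-0.159, 0.987, 0.001], [0.005, 0.002, -1.0]]
wrist_force: [-19.8, 6.1, 51.3]
grip_width: 0.0002
gripper_force: 25.6
```

The fingertips end 38.5 mm above the reported TCP. I'll use that offset and go back to the peg.

```bash
sed -i 's/sh=R.T@(np.array(p)-/sh=R.T@(np.array(p)-[0,0,.0385]-/; s/tool staying down"""/tool staying down; p = true fingertip"""/' h.py; python3 -c "
from h import *
rel([.498,-.033,.15],99);rel([.498,-.033,.093],99)"
```

```text
turn z 0.03 shift [-3.24  0.16 -6.04] rows>= 5
 turn z 0.03 shift [-3.25  0.16 -3.76] rows>= 3
```

Call:
step_arm(
  motion=[
    [[0,0,0,0,0,-6,-1],[0,0,0,0,0,-6,-1],[0,0,0,0,0,-6,-1],[0,0,0,0,0,-6,-1],[0,0,0,-3.2,0.15,-6,-1],[0,0,0,-3.2,0.15,-6,-1],[0,0,0,-3.2,0.15,-3.6,-1],[0,0,0,-3.2,0.15,-3.6,-1],[0,0,0,-3.2,0.15,-3.6,-1],[0,0,0,-3.2,0.15,-3.6,-1]],
  ],
)

```text
clock: 9.97
tool_pos: [0.495, -0.0329, 0.0462]
ee_rot: [[-0.987, -0.158, -0.003], [-0.158, 0.987, 0.001], [0.003, 0.001, -1.0]]
wrist_force: [0.3, -0.0, -0.0]
grip_width: 0.0854
gripper_force: 0.0
```

Call:
step_arm(
  motion=[
    [[0,0,0,0,0,0,1],[0,0,0,0,0,0,1],[0,0,0,0,0,0,1],[0,0,0,0,0,0,1],[0,0,0,0,0,0,1],[0,0,0,0,0,0,1]],
  ],
)

```text
clock: 10.47
tool_pos: [0.4964, -0.0334, 0.0477]
ee_rot: [[-0.987, -0.158, 0.001], [-0.158, 0.987, -0.0], [-0.001, -0.0, -1.0]]
wrist_force: [-0.3, -0.6, 5.7]
grip_width: 0.013
gripper_force: 27.2
```

Run:
```python
from h import *
s=read_state();R=np.array(s["ee_rot"]);t=np.array(s["tool_pos"]);print(t,yaw())
h=np.array([.661,-.003]); v=t[:2]-h; print(np.linalg.norm(v),np.degrees(np.arctan2(v[1],v[0])))
for a in range(8,97,8):
    c,n=np.cos(np.radians(a)),-np.sin(np.radians(a))
    w=h+np.array([[c,-n],[n,c]])@v
    d=R.T@np.array([*(w-t[:2]),0])/.025; print(a,"turn",round(a/5,2),d.round(2))
```

```text
[ 0.49639362 -0.03340447  0.04772313] 99.08942623699089
0.1673908321026684 -169.53484016349174
8 turn 1.6 [-0.04  0.93 -0.  ]
16 turn 3.2 [-0.21  1.85 -0.  ]
24 turn 4.8 [-0.51  2.74 -0.  ]
32 turn 6.4 [-0.93  3.57 -0.  ]
40 turn 8.0 [-1.46  4.34 -0.  ]
48 turn 9.6 [-2.1   5.03 -0.  ]
56 turn 11.2 [-2.82  5.62 -0.  ]
64 turn 12.8 [-3.61  6.11  0.  ]
72 turn 14.4 [-4.47  6.48  0.  ]
80 turn 16.0 [-5.37  6.72  0.  ]
88 turn 17.6 [-6.3   6.84  0.  ]
96 turn 19.2 [-7.23  6.83  0.  ]
```

Call:
step_arm(
  motion=[
    [[0,0,0.8,-0.01,0.47,-0.15,1],[0,0,1.6,-0.04,0.93,-0.15,1],[0,0,2.4,-0.11,1.4,-0.15,1],[0,0,3.2,-0.21,1.85,-0.15,1],[0,0,4,-0.35,2.3,-0.15,1],[0,0,4.8,-0.51,2.74,-0.15,1],[0,0,5.6,-0.71,3.16,-0.15,1],[0,0,6.4,-0.93,3.57,-0.15,1],[0,0,7.2,-1.19,3.96,-0.15,1],[0,0,8,-1.46,4.34,-0.15,1]],
  ],
)

```text
clock: 11.3
tool_pos: [0.5152, 0.0792, 0.0488]
ee_rot: [[-0.856, 0.516, 0.001], [0.516, 0.856, -0.002], [-0.002, -0.001, -1.0]]
wrist_force: [11.2, -6.2, -18.0]
grip_width: 0.0127
gripper_force: 25.9
```

Run:
```python
from h import *
s=read_state();R=np.array(s["ee_rot"]);t=np.array(s["tool_pos"]);print(t,yaw(),s["wrist_force"],s["torque"])
h=np.array([.661,-.003]); v=t[:2]-h; print(np.linalg.norm(v),np.degrees(np.arctan2(v[1],v[0])))
for a in range(4,61,4):
    c,n=np.cos(np.radians(a)),-np.sin(np.radians(a))
    w=h+np.array([[c,-n],[n,c]])@v
    d=R.T@np.array([*(w-t[:2]),0])/.025; print(a,"turn",round(a/5,2),d.round(2))
```

```text
[0.51518799 0.07915897 0.04879891] 58.907578930414346 [ 11.19716674  -6.19169724 -17.97749968] [-0.85941269 -1.63361847  0.06098424]
0.16736558134282553 150.60055817425578
4 turn 0.8 [-0.    0.47 -0.  ]
8 turn 1.6 [-0.04  0.93 -0.  ]
12 turn 2.4 [-0.11  1.4  -0.  ]
16 turn 3.2 [-0.2   1.85 -0.  ]
20 turn 4.0 [-0.34  2.3  -0.  ]
24 turn 4.8 [-0.5   2.74 -0.  ]
28 turn 5.6 [-0.69  3.16 -0.  ]
32 turn 6.4 [-0.91  3.58 -0.  ]
36 turn 7.2 [-1.16  3.97 -0.  ]
40 turn 8.0 [-1.44  4.35 -0.  ]
44 turn 8.8 [-1.74  4.7  -0.  ]
48 turn 9.6 [-2.07  5.04 -0.  ]
52 turn 10.4 [-2.42  5.35  0.  ]
56 turn 11.2 [-2.79  5.63  0.  ]
60 turn 12.0 [-3.17  5.89  0.  ]
```

Call:
step_arm(
  motion=[
    [[0,0,0.8,-0.06,0.47,0.1,1],[0,0,1.6,-0.1,0.93,0.1,1],[0,0,2.4,-0.17,1.4,0.1,1],[0,0,3.2,-0.26,1.85,0.1,1],[0,0,4,-0.4,2.3,0.1,1],[0,0,4.8,-0.56,2.74,0.1,1],[0,0,5.6,-0.75,3.16,0.1,1],[0,0,6.4,-0.97,3.58,0.1,1],[0,0,7.2,-1.22,3.97,0.1,1],[0,0,8,-1.5,4.35,0.1,1]],
  ],
)

```text
clock: 12.13
tool_pos: [0.6031, 0.1539, 0.0486]
ee_rot: [[-0.324, 0.946, -0.001], [0.946, 0.324, -0.0], [-0.0, -0.001, -1.0]]
wrist_force: [-0.7, -2.4, 1.4]
grip_width: 0.0133
gripper_force: 27.7
```

Run:
```python
from h import *
s=read_state();R=np.array(s["ee_rot"]);t=np.array(s["tool_pos"]);print(t,yaw(),s["wrist_force"],s["torque"],s["joint_positions"])
h=np.array([.661,-.003]); v=t[:2]-h; print(np.linalg.norm(v),np.degrees(np.arctan2(v[1],v[0])))
```

```text
[0.60310057 0.15392937 0.04856123] 18.92267108452752 [-0.66245128 -2.39139177  1.37273601] [-0.27166268  0.05625089 -0.04923768] [ 3.90700563e+00  1.98051728e+01  9.83556651e+01 -2.70370629e-02
  6.18932354e+01 -1.50029212e+01]
0.16726975677247785 110.25164817762216
```

Call:
step_arm(
  motion=[
    [[0,0,0.6,-0.01,0.35,0,1],[0,0,1.2,-0.03,0.7,0,1],[0,0,1.6,-0.04,0.93,0,1],[0,0,2,-0.07,1.16,0,1],[0,0,2.2,-0.09,1.28,0,1],[0,0,2.2,-0.09,1.28,0,1],[0,0,2.2,-0.09,1.28,0,1]],
  ],
)

```text
clock: 12.72
tool_pos: [0.6186, 0.1585, 0.0474]
ee_rot: [[-0.143, 0.989, -0.04], [0.99, 0.143, -0.01], [-0.004, -0.041, -0.999]]
wrist_force: [-56.3, -18.7, 39.6]
grip_width: 0.0132
gripper_force: 47.7
```

Call:
step_arm(
  motion=[
    [[0,0,0,0,0,0,-1],[0,0,0,0,0,0,-1],[0,0,0,0,0,0,-1],[0,0,0,0,0,0,-1],[0,0,0,0,0,0,-1],[0,0,0,0,0,-6,-1],[0,0,0,0,0,-6,-1],[0,0,0,0,0,-6,-1],[0,0,0,0,0,-6,-1],[0,0,0,0,0,-6,-1]],
  ],
)

```text
clock: 13.55
tool_pos: [0.6386, 0.1627, 0.2075]
ee_rot: [[-0.141, 0.99, 0.015], [0.99, 0.141, 0.001], [-0.001, 0.015, -1.0]]
wrist_force: [0.4, -0.7, 0.9]
grip_width: 0.0854
gripper_force: 0.0
```

Run:
```python
from h import *
for n in ["top","side"]:
    I,K,W=cam(n); save(I,n+"5.png")
    for t,z in [("dock",0),("tray_handle",.105),("tray_hinge",.076),("tray_mid",.075),("mat",0),("puller",0),("cap_a",.027)]:
        for r in place_of(t,n)[:5]:
            if r["score"]>.4: print(n,t,round(r["score"],2),np.round(r["point"],0),atz(r["point"],z,K,W)[:2].round(3))
print(read_state()["tool_pos"],yaw())
```

```text
top dock 0.74 [331. 192.] [ 0.578 -0.09 ]
top tray_handle 0.95 [229. 163.] [0.619 0.162]
top tray_hinge 0.77 [300. 151.] [ 0.663 -0.007]
top tray_mid 0.68 [268. 184.] [0.579 0.069]
top mat 0.82 [240. 279.] [0.35  0.134]
top puller 0.9 [123. 228.] [0.472 0.435]
top puller 0.69 [155. 204.] [0.534 0.358]
top puller 0.45 [166. 252.] [0.415 0.322]
top cap_a 0.68 [345. 174.] [ 0.618 -0.124]
top cap_a 0.6 [315. 205.] [ 0.539 -0.049]
top cap_a 0.57 [347. 202.] [ 0.547 -0.129]
side dock 0.93 [312. 279.] [ 0.577 -0.095]
side tray_handle 0.83 [298. 184.] [0.616 0.149]
side tray_hinge 0.71 [335. 226.] [ 0.661 -0.011]
side tray_mid 0.97 [292. 213.] [0.578 0.068]
side mat 0.88 [215. 198.] [0.409 0.297]
side mat 0.56 [201. 234.] [0.349 0.138]
side puller 0.87 [230. 170.] [0.482 0.448]
side puller 0.86 [252. 183.] [0.534 0.348]
side puller 0.64 [212. 192.] [0.407 0.328]
side cap_a 0.72 [299. 285.] [ 0.535 -0.131]
side cap_a 0.54 [295. 262.] [ 0.547 -0.057]
side cap_a 0.5 [339. 275.] [ 0.632 -0.124]
[0.63402474 0.16202944 0.19843776] 8.092757775877189
```

View pics/top5.png

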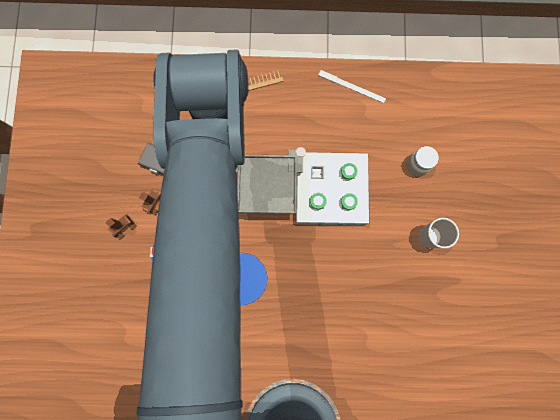

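The tray is seated beside the base. The far-left well at (316,173) is empty, with caps at (317,202), (348,202) and (348,172). The puller is hidden by the arm here, so I'll look at it from above.

```bash
python3 -c "
from h import *
rel([.415,.32,.26],8)"
```

```text
turn z 0.02 shift [ 7.49 -7.78 -0.92] rows>= 7
```

Call:
step_arm(
  motion=[
    [[0,0,0,7.5,-7.8,-0.9,-1],[0,0,0,7.5,-7.8,-0.9,-1],[0,0,0,7.5,-7.8,-0.9,-1],[0,0,0,7.5,-7.8,-0.9,-1],[0,0,0,7.5,-7.8,-0.9,-1],[0,0,0,7.5,-7.8,-0.9,-1],[0,0,0,7.5,-7.8,-0.9,-1],[0,0,0,7.5,-7.8,-0.9,-1],[0,0,0,7.5,-7.8,-0.9,-1]],
  ],
)

```text
clock: 15.1
tool_pos: [0.4141, 0.3208, 0.2214]
ee_rot: [[-0.143, 0.99, 0.001], [0.99, 0.143, 0.0], [0.0, 0.001, -1.0]]
wrist_force: [0.5, -0.4, -0.0]
grip_width: 0.0855
gripper_force: 0.0
```

Run:
```python
from h import *
I,K,W=cam("wrist"); save(I,"w6.png")
for t,z in [("mat",0),("puller",0),("puller",.003)]:
        for r in place_of(t,"wrist")[:5]:
            print(t,round(r["score"],2),np.round(r["point"],0),atz(r["point"],z,K,W)[:2].round(4))
```

```text
mat 0.75 [273. 192.] [0.4104 0.2977]
puller 0.91 [342.  91.] [0.4767 0.4363]
puller 0.89 [378. 156.] [0.5384 0.3649]
puller 0.69 [275. 167.] [0.4083 0.3315]
puller 0.91 [342.  91.] [0.4761 0.436 ]
puller 0.89 [378. 156.] [0.5374 0.3651]
puller 0.69 [275. 167.] [0.4083 0.332 ]
```

View pics/w6.png

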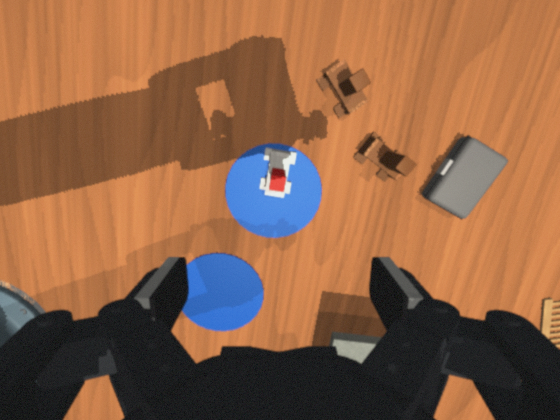

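The red puller stands on the left mat, red top at (278,181) and tines at rows 157 and 188, with the slot along image x. Brown look-alikes are at (343,88) and (384,157).

```bash
cat >> h.py <<'E'
def red_top(I,K,W,z=.093):
    h=cv2.cvtColor(np.ascontiguousarray(I),cv2.COLOR_RGB2HSV)
    m=(((h[...,0]<6)|(h[...,0]>174))&(h[...,1]>190)&(h[...,2]>120)).astype(np.uint8)
    n,l,st,c=cv2.connectedComponentsWithStats(m); i=1+np.argmax(st[1:,4])
    return c[i],st[i],l==i
E
python3 - <<'E'
from h import *
I,K,W=cam("wrist")
c,st,m=red_top(I,K,W); print(c,st, atz(c,.08,K,W),atz(c,.093,K,W))
I=np.array(I); sub=I[140:205,245:310].astype(int)
wm=(sub.min(2)>95)&(sub.max(2)-sub.min(2)<45)
ys,xs=np.nonzero(wm); P=np.array([atz((x+245,y+140),.012,K,W)[:2] for x,y in zip(xs,ys)],np.float32)
r=cv2.minAreaRect(P*1000); print(r)
print("box",np.round(cv2.boxPoints(r)).tolist())
E
```

```text
[275.51785714 175.96428571] [271 173  12   8  56] [0.41023451 0.33215467 0.08      ] [0.41004404 0.33437109 0.093     ]
((420.6694641113281, 328.8398742675781), (66.63339233398438, 57.919334411621094), 89.030517578125)
box [[391.0, 296.0], [449.0, 295.0], [450.0, 362.0], [392.0, 363.0]]
```

```bash
python3 -c "
from h import *
rel([.4095,.3315,.048],1)"
```

```text
turn z 1.4 shift [ 0.51 -0.17  8.45] rows>= 6
```

Call:
step_arm(
  motion=[
    [[0,0,1.4,0.5,-0.17,4,-1],[0,0,1.4,0.5,-0.17,4,-1],[0,0,1.4,0.5,-0.17,4,-1],[0,0,1.4,0.5,-0.17,4,-1],[0,0,1.4,0.5,-0.17,8.4,-1],[0,0,1.4,0.5,-0.17,8.4,-1],[0,0,1.4,0.5,-0.17,8.4,-1],[0,0,1.4,0.5,-0.17,8.4,-1],[0,0,1.4,0.5,-0.17,8.4,-1]],
  ],
)

```text
clock: 16.1
tool_pos: [0.4093, 0.3317, 0.0114]
ee_rot: [[-0.018, 1.0, -0.001], [1.0, 0.018, -0.0], [-0.0, -0.001, -1.0]]
wrist_force: [-0.2, -0.1, 0.7]
grip_width: 0.0853
gripper_force: 0.0
```

Call:
step_arm(
  motion=[
    [[0,0,0,0,0,0,1],[0,0,0,0,0,0,1],[0,0,0,0,0,0,1],[0,0,0,0,0,0,1],[0,0,0,0,0,0,1],[0,0,0,0,0,0,1],[0,0,0,0,0,0,1]],
  ],
  grip_force=60,
)

```text
clock: 16.68
tool_pos: [0.4089, 0.3321, 0.0114]
ee_rot: [[-0.019, 1.0, 0.001], [1.0, 0.019, 0.0], [0.0, 0.001, -1.0]]
wrist_force: [0.1, -0.2, 2.0]
grip_width: 0.0154
gripper_force: 59.3
```

Call:
step_arm(
  motion=[
    [[0,0,0,0,0,-2,1],[0,0,0,0,0,-5,1],[0,0,0,0,0,-9.5,1],[0,0,0,0,0,-9.5,1],[0,0,0,0,0,-9.5,1],[0,0,0,0,0,-9.5,1],[0,0,0,0,0,-9.5,1],[0,0,0,-9,3,-9.5,1],[0,0,0,-9,3,-9.5,1],[0,0,0,-9,3,-9.5,1]],
  ],
)

```text
clock: 17.52
tool_pos: [0.4496, 0.2132, 0.2472]
ee_rot: [[-0.022, 1.0, -0.002], [1.0, 0.022, -0.0], [-0.0, -0.002, -1.0]]
wrist_force: [1.0, 0.5, -1.4]
grip_width: 0.0152
gripper_force: 59.1
```

```bash
python3 -c "
from h import *
rel([.58,-.19,.29],1)"
```

```text
turn z 0.05 shift [-16.24   4.86  -0.17] rows>= 11
```

Call:
step_arm(
  motion=[
    [[0,0,0,-16,4.8,-0.2,1],[0,0,0,-16,4.8,-0.2,1],[0,0,0,-16,4.8,-0.2,1],[0,0,0,-16,4.8,-0.2,1],[0,0,0,-16,4.8,-0.2,1],[0,0,0,-16,4.8,-0.2,1],[0,0,0,-16,4.8,-0.2,1],[0,0,0,-16,4.8,-0.2,1],[0,0,0,-16,4.8,-0.2,1],[0,0,0,-16,4.8,-0.2,1]],
  ],
)

```text
clock: 18.35
tool_pos: [0.5772, -0.1843, 0.2517]
ee_rot: [[-0.019, 1.0, -0.002], [1.0, 0.019, 0.001], [0.001, -0.002, -1.0]]
wrist_force: [0.7, 0.7, -1.1]
grip_width: 0.0152
gripper_force: 59.1
```

Call:
step_arm(
  motion=[
    [[0,0,0,0,0,0,1],[0,0,0,0,0,0,1],[0,0,0,0,0,0,1]],
  ],
)

```text
clock: 18.6
tool_pos: [0.577, -0.1821, 0.2518]
ee_rot: [[-0.019, 1.0, -0.002], [1.0, 0.019, 0.002], [0.002, -0.002, -1.0]]
wrist_force: [-0.3, 0.3, -1.1]
grip_width: 0.0153
gripper_force: 59.1
```

Run:
```python
from h import *
I,K,W=cam("wrist"); save(I,"w7.png"); t=read_state()["tool_pos"];print(t,yaw())
for tn,z in [("cap_a",.027),("well_a",.045),("well_b",.045),("well_c",.045),("well_d",.045),("dock",0),("tray_hinge",.076),("tray_mid",.075),("puller",t[2]-.0084)]:
        for r in place_of(tn,"wrist")[:4]:
            print(tn,round(r["score"],2),np.round(r["point"],0),atz(r["point"],z,K,W)[:2].round(4))
h=cv2.cvtColor(np.ascontiguousarray(I),cv2.COLOR_RGB2HSV)
m=((h[...,0]>55)&(h[...,0]<90)&(h[...,1]>90)&(h[...,2]>40)).astype(np.uint8)
m=cv2.morphologyEx(m,cv2.MORPH_CLOSE,np.ones((5,5)))
n,l,st,c=cv2.connectedComponentsWithStats(m)
for i in range(1,n):
    if st[i,4]>60: print("green",c[i].round(1),st[i],atz(c[i],.065,K,W)[:2].round(4))
```

```text
[ 0.5771061  -0.18149654  0.25230866] 1.1339729089285675
cap_a 0.98 [316. 134.] [ 0.623  -0.1271]
cap_a 0.83 [253. 130.] [ 0.5428 -0.1243]
cap_a 0.69 [256. 132.] [ 0.5464 -0.1265]
cap_a 0.6 [252.  65.] [ 0.5418 -0.0474]
well_a 0.91 [256. 134.] [ 0.5475 -0.1278]
well_a 0.89 [250.  63.] [ 0.5405 -0.0485]
well_a 0.74 [313. 132.] [ 0.6175 -0.1239]
well_a 0.6 [317.  66.] [ 0.6182 -0.0494]
well_b 0.91 [256. 134.] [ 0.5475 -0.1278]
well_b 0.89 [250.  63.] [ 0.5405 -0.0485]
well_b 0.74 [313. 132.] [ 0.6175 -0.1239]
well_b 0.6 [317.  66.] [ 0.6182 -0.0494]
well_c 0.91 [256. 134.] [ 0.5475 -0.1278]
well_c 0.89 [250.  63.] [ 0.5405 -0.0485]
well_c 0.74 [313. 132.] [ 0.6175 -0.1239]
well_c 0.6 [317.  66.] [ 0.6182 -0.0494]
well_d 0.91 [256. 134.] [ 0.5475 -0.1278]
well_d 0.89 [250.  63.] [ 0.5405 -0.0485]
well_d 0.74 [313. 132.] [ 0.6175 -0.1239]
well_d 0.6 [317.  66.] [ 0.6182 -0.0494]
dock 0.83 [288. 104.] [ 0.5872 -0.0903]
tray_hinge 0.69 [255. 130.] [ 0.5492 -0.1227]
tray_hinge 0.67 [366.  16.] [ 0.6627 -0.007 ]
tray_mid 0.31 [278. 234.] [ 0.5772 -0.2474]
puller 0.72 [279. 234.] [ 0.577  -0.1842]
puller 0.61 [315.  66.] [ 0.5954 -0.0833]
green [251.3  61.7] [234  43  35  38 554] [ 0.5441 -0.0503]
green [252.  131.7] [236 116  33  33 447] [ 0.5445 -0.125 ]
green [316.5 132. ] [301 116  32  34 462] [ 0.6196 -0.1239]
```

View pics/w7.png

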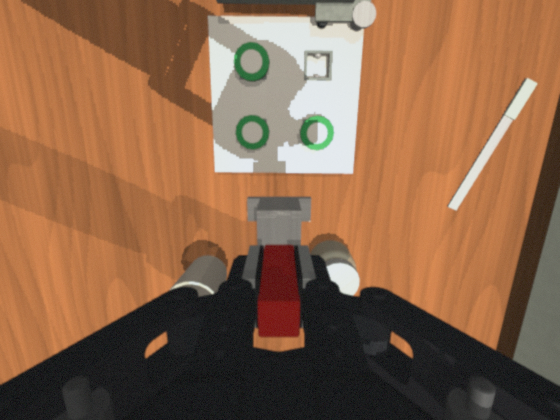

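The caps show at (251,62) for a, (252,132) for b and (316,132) for d. The held puller's front tine outer edge is at row 197, columns 247 to 311.

Run:
```python
from h import *
c=read_camera("wrist"); K=np.array(c["mtx"]); T=np.array(c["T_tool_cam"]); I=c["img"]
for z in (.0034,.0084): print([proj([x,y,z],K,T).round(1).tolist() for x in (.027,) for y in (-.02,.02)])
print(I[190:226:1,279].mean(1).astype(int)); print(I[205,240:320].mean(1).astype(int))
rel([.48,-.125,.20],0.6)
```

```text
[[246.4, 191.6], [311.5, 191.6]]
[[247.2, 189.9], [310.7, 189.9]]
[124 122 121 121 120 115 104  87  85  84  85  86  85  84  84  84  80  82
  84  91 105 122 126 128 128 129 127 126 126 126 128 128 125 127 126 126]
[139 144 142 143 135 117 120 124 130 132 130 131 133 129 127 122 110  98
  90  80  79  82  82  82  84  82  80  81  82  80  82  80  83  84  82  82
  82  82  82  84  84  86  85  81  83  84  84  84  81  84  84  82  81  82
  81  81  83  83  86  93 111 125 127 128 129 129 131 129 130 129 130 132
 129 134 131 131 135 134 134 133]
 turn z 0.1 shift [ 2.37 -3.86  3.68] rows>= 4
```

```bash
cat >> h.py <<'E'
OFF=.003  # puller axis lies at tool x = -OFF
def relp(px,py,zb,yw=.6,label=""):
    s=np.radians(yw); rel([px-OFF*np.sin(s),py+OFF*np.cos(s),zb+.0469],yw,label)
E
python3 - <<'E'
from h import *
relp(.4945,-.125,.10)
E
```

```text
turn z 0.1 shift [ 2.48 -3.28  5.81] rows>= 5
```

Call:
step_arm(
  motion=[
    [[0,0,0.1,2.48,-3.28,0,1],[0,0,0.1,2.48,-3.28,0,1],[0,0,0.1,2.48,-3.28,3,1],[0,0,0.1,2.48,-3.28,5.8,1],[0,0,0.1,2.48,-3.28,5.8,1],[0,0,0.1,2.48,-3.28,5.8,1],[0,0,0.1,2.48,-3.28,5.8,1],[0,0,0.1,2.48,-3.28,5.8,1]],
  ],
)

```text
clock: 19.82
tool_pos: [0.4941, -0.1218, 0.108]
ee_rot: [[-0.01, 1.0, -0.002], [1.0, 0.01, 0.001], [0.001, -0.002, -1.0]]
wrist_force: [0.3, 0.5, -0.6]
grip_width: 0.0153
gripper_force: 59.5
```

Run:
```python
from h import *
relp(.4945,-.125,.0485)
I,K,W=cam("wrist"); save(I,"w8.png"); t=np.array(read_state()["tool_pos"]); print(t,yaw())
h=cv2.cvtColor(np.ascontiguousarray(I),cv2.COLOR_RGB2HSV)
m=((h[...,0]>55)&(h[...,0]<90)&(h[...,1]>90)&(h[...,2]>40)).astype(np.uint8)
m=cv2.morphologyEx(m,cv2.MORPH_CLOSE,np.ones((5,5)))
n,l,st,c=cv2.connectedComponentsWithStats(m)
for i in range(1,n):
    if st[i,4]>60: p=st[i,:2]+st[i,2:4]/2; print("green",p,st[i],atz(p,.062,K,W)[:2].round(4),"top", atz(c[i],.065,K,W)[:2].round(4))
```

```text
turn z -0.0 shift [-0.01  0.02  2.05] rows>= 2
[ 0.49567491 -0.12270232  0.11002457] 0.590914138692641
green [350. 116.] [ 322   87   56   58 1455] [ 0.5436 -0.049 ] top [ 0.5422 -0.0486]
green [343.5 218.5] [ 318  194   51   49 1142] [ 0.5442 -0.1251] top [ 0.5425 -0.1226]
green [441.  218.5] [ 414  194   54   49 1284] [ 0.6198 -0.1243] top [ 0.6157 -0.1215]
```

View pics/w8.png

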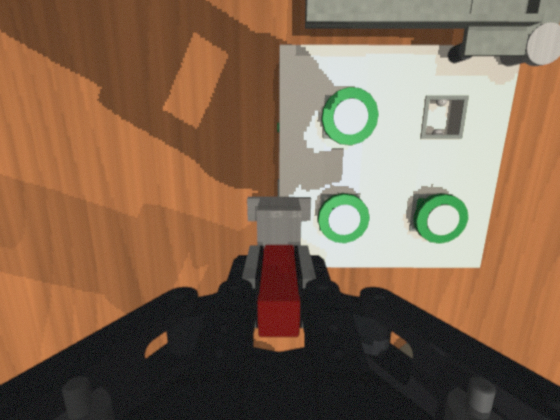

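The view shows cap b at (344,218), directly to the right of the puller and level with it, with a at (350,116) and d at (441,218). Next I lower and slide in.

Call:
step_arm(
  motion=[
    [[0,0,0,0,0.02,1,1],[0,0,0,0,0.02,2.05,1],[0,0,0,0,0.02,2.05,1],[0,0,0,0,0.02,2.05,1],[0,0,0,0,0.02,2.05,1]],
  ],
)

```text
clock: 20.28
tool_pos: [0.4971, -0.1231, 0.06]
ee_rot: [[-0.01, 1.0, 0.004], [1.0, 0.01, -0.002], [-0.002, 0.004, -1.0]]
wrist_force: [0.3, -1.3, 0.1]
grip_width: 0.0154
gripper_force: 59.5
```

Call:
step_arm(
  motion=[
    [[0,0,0,0,0.4,0,1],[0,0,0,0,0.8,0,1],[0,0,0,0,1.2,0,1],[0,0,0,0,1.6,0,1],[0,0,0,0,1.96,0,1],[0,0,0,0,1.96,0,1],[0,0,0,0,1.96,0,1],[0,0,0,0,1.96,0,1]],
  ],
)

```text
clock: 20.95
tool_pos: [0.5437, -0.1214, 0.0568]
ee_rot: [[-0.011, 1.0, -0.001], [1.0, 0.011, 0.0], [0.0, -0.001, -1.0]]
wrist_force: [0.5, 0.3, -1.6]
grip_width: 0.0153
gripper_force: 59.5
```

Call:
step_arm(
  motion=[
    [[0,0,0,0,0,-0.2,1],[0,0,0,0,0,-0.4,1],[0,0,0,0,0,-0.7,1],[0,0,0,0,0,-1,1],[0,0,0,0,0,-1.4,1],[0,0,0,0,0,-2,1],[0,0,0,0,0,-2.6,1],[0,0,0,0,0,-3.2,1],[0,0,0,0,0,-3.6,1],[0,0,0,0,0,-3.6,1]],
  ],
)

```text
clock: 21.78
tool_pos: [0.546, -0.1225, 0.1511]
ee_rot: [[-0.01, 1.0, 0.006], [1.0, 0.01, -0.003], [-0.003, 0.006, -1.0]]
wrist_force: [0.8, -0.3, -1.1]
grip_width: 0.015
gripper_force: 61.3
```

Run:
```python
from h import *
T=np.array([.5786,.075]); s=np.radians(.5); R=np.array([[np.cos(s),-np.sin(s)],[np.sin(s),np.cos(s)]])
for q in [(.033,-.033),(.033,.033),(-.030,0.033)]: print(q,(T+R@q).round(4))
relp(*(T+R@np.array([.033,.033])),.14)
relp(*(T+R@np.array([.033,.033])),.102)
I,K,W=cam("wrist"); save(I,"w9.png")
```

```text
(0.033, -0.033) [0.6119 0.0423]
(0.033, 0.033) [0.6113 0.1083]
(-0.03, 0.033) [0.5483 0.1077]
 turn z -0.0 shift [9.32 2.71 0.1 ] rows>= 6
 turn z -0.0 shift [9.33 2.7  1.62] rows>= 6
```

View pics/w9.png

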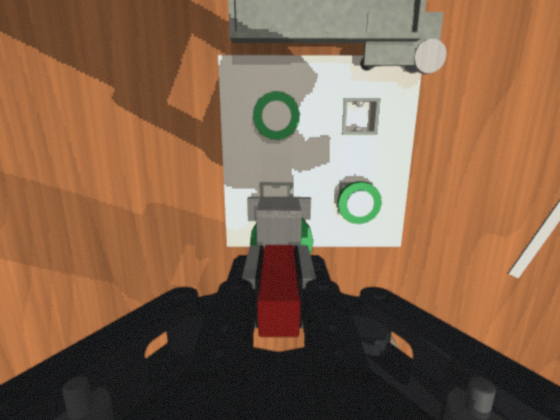

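Cap b's green head shows on both sides of the puller at (258,237) and (308,237), and its well is empty. I'll carry it gently to the tray.

Call:
step_arm(
  motion=[
    [[0,0,0,0.07,0.02,0,1],[0,0,0,0.26,0.08,0,1],[0,0,0,0.57,0.16,0,1],[0,0,0,0.97,0.28,0,1],[0,0,0,1.45,0.42,0,1],[0,0,0,2,0.58,0,1],[0,0,0,2.62,0.76,0,1],[0,0,0,3.27,0.95,0,1],[0,0,0,3.96,1.15,0,1],[0,0,0,4.65,1.35,0,1]],
  ],
)

```text
clock: 22.67
tool_pos: [0.5767, -0.0029, 0.1469]
ee_rot: [[-0.011, 1.0, -0.0], [1.0, 0.011, 0.0], [0.0, -0.0, -1.0]]
wrist_force: [0.4, 0.1, -2.1]
grip_width: 0.0151
gripper_force: 61.2
```

Call:
step_arm(
  motion=[
    [[0,0,0,0.69,0.2,0,1],[0,0,0,1.38,0.4,0,1],[0,0,0,2.03,0.59,0,1],[0,0,0,2.64,0.77,0,1],[0,0,0,3.2,0.93,0,1],[0,0,0,3.68,1.07,0,1],[0,0,0,4.08,1.19,0,1],[0,0,0,4.39,1.27,0,1],[0,0,0,4.58,1.33,0,1],[0,0,0,4.65,1.35,0,1]],
  ],
)

```text
clock: 23.5
tool_pos: [0.6092, 0.1122, 0.1471]
ee_rot: [[-0.011, 1.0, -0.0], [1.0, 0.011, -0.0], [-0.0, -0.0, -1.0]]
wrist_force: [0.3, 0.2, -1.7]
grip_width: 0.0146
gripper_force: 61.2
```

Run:
```python
from h import *
I,K,W=cam("wrist"); save(I,"w10.png")
relp(.6113,.1083,.104); relp(.6113,.1083,.096)
```

```text
turn z 0.0 shift [-0.03  0.08  1.39] rows>= 1
 turn z 0.0 shift [-0.03  0.08  1.71] rows>= 2
```

View pics/w10.png

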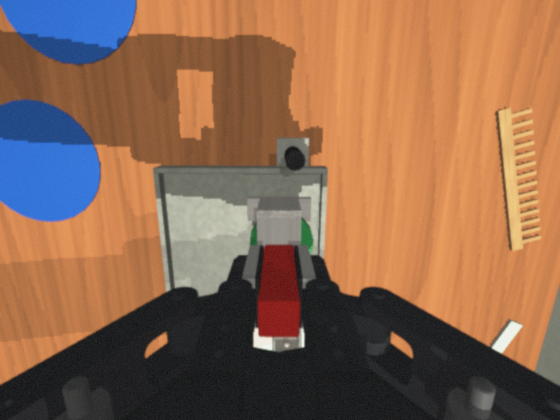

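Call:
step_arm(
  motion=[
    [[0,0,0,0,0,0.5,1],[0,0,0,0,0,1,1],[0,0,0,0,0,1.4,1],[0,0,0,0,0,1.6,1],[0,0,0,0,0,1.68,1],[0,0,0,0,0,1.68,1],[0,0,0,0,0,1.68,1]],
  ],
)

```text
clock: 24.13
tool_pos: [0.6094, 0.1115, 0.1054]
ee_rot: [[-0.01, 1.0, 0.0], [1.0, 0.01, -0.0], [-0.0, 0.0, -1.0]]
wrist_force: [0.1, -0.2, -1.4]
grip_width: 0.0156
gripper_force: 61.3
```

Call:
step_arm(
  motion=[
    [[0,0,0,0,-0.2,0,1],[0,0,0,0,-0.5,0,1],[0,0,0,0,-0.9,0,1],[0,0,0,0,-1.3,0,1],[0,0,0,0,-1.7,0,1],[0,0,0,0,-2.2,0,1],[0,0,0,0,-2.2,0,1],[0,0,0,0,-2.2,-2,1],[0,0,0,0,-2.2,-3,1],[0,0,0,0,-2.2,-3,1]],
  ],
)

```text
clock: 24.97
tool_pos: [0.559, 0.1112, 0.1889]
ee_rot: [[-0.011, 1.0, 0.015], [1.0, 0.011, -0.0], [-0.0, 0.015, -1.0]]
wrist_force: [0.7, -0.7, -0.5]
grip_width: 0.0153
gripper_force: 61.3
```

Run:
```python
from h import *
I,K,W=cam("wrist"); save(I,"w11.png"); print(yaw())
relp(.6195+.049,-.1245,.17)
```

```text
0.6036155725913747
 turn z 0.0 shift [-9.35  4.34  0.34] rows>= 7
```

View pics/w11.png

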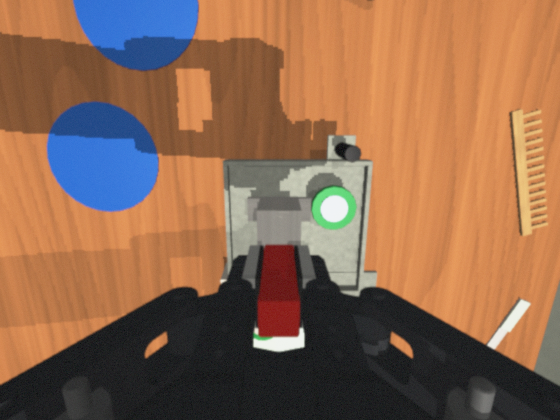

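Cap b stands in the tray at (334,208). That was my last picture view, so checks are numeric from here. Next is cap d, entered from the far side.

Call:
step_arm(
  motion=[
    [[0,0,0,-9.35,4.34,0.3,1],[0,0,0,-9.35,4.34,0.3,1],[0,0,0,-9.35,4.34,0.3,1],[0,0,0,-9.35,4.34,0.3,1],[0,0,0,-9.35,4.34,0.3,1],[0,0,0,-9.35,4.34,0.3,1],[0,0,0,-9.35,4.34,0.3,1],[0,0,0,-9.35,4.34,0.3,1],[0,0,0,-9.35,4.34,2.5,1],[0,0,0,-9.35,4.34,2.5,1]],
  ],
)

```text
clock: 25.85
tool_pos: [0.6621, -0.1195, 0.1128]
ee_rot: [[-0.011, 1.0, -0.006], [1.0, 0.011, 0.003], [0.003, -0.006, -1.0]]
wrist_force: [-2.1, 1.1, -3.5]
grip_width: 0.0154
gripper_force: 61.1
```

```bash
cat >> h.py <<'E'
def greens(z,cam_="wrist"):
    I,K,W=cam(cam_)
    h=cv2.cvtColor(np.ascontiguousarray(I),cv2.COLOR_RGB2HSV)
    m=((h[...,0]>55)&(h[...,0]<90)&(h[...,1]>90)&(h[...,2]>40)).astype(np.uint8)
    m=cv2.morphologyEx(m,cv2.MORPH_CLOSE,np.ones((5,5)))
    n,l,st,c=cv2.connectedComponentsWithStats(m)
    for i in range(1,n):
        if st[i,4]>25: p=st[i,:2]+(st[i,2:4]-1)/2; print("green",p,st[i],atz(p,z,K,W)[:2].round(4))
E
python3 - <<'E'
from h import *
greens(.065); print(read_state()["tool_pos"]); relp(.6685,-.1245,.0485)
E
```

```text
green [118.5 116.5] [  90   89   58   56 1469] [ 0.5461 -0.0487]
green [226.  216.5] [ 202  193   49   48 1002] [ 0.6206 -0.1227]
[ 0.65991947 -0.11853225  0.10972122]
 turn z 0.01 shift [-0.13  0.37  2.11] rows>= 2
```

Call:
step_arm(
  motion=[
    [[0,0,0,0,0,0,1],[0,0,0,0,0,0,1],[0,0,0,0,0,0,1]],
  ],
)

```text
clock: 26.15
tool_pos: [0.6661, -0.1212, 0.1198]
ee_rot: [[-0.011, 1.0, 0.003], [1.0, 0.011, -0.001], [-0.001, 0.003, -1.0]]
wrist_force: [-0.1, -0.4, -0.4]
grip_width: 0.015
gripper_force: 61.1
```

Run:
```python
from h import *
greens(.065); s=read_state(); print(s["tool_pos"],yaw(),s["wrist_force"],s["joint_positions"]); relp(.669,-.124,.0485)
I,K,W=cam("wrist"); 
for r in place_of("puller","wrist")[:3]: print(r)
```

```text
green [116. 114.] [  88   87   57   55 1418] [ 0.546  -0.0488]
green [221.5 212. ] [ 198  189   48   47 1019] [ 0.6204 -0.1229]
[ 0.66621878 -0.12140615  0.12005973] 0.6365181843663066 [ 0.68272423  0.85692128 -0.43415141] [-1.98989401e+01  2.12719875e+01  8.81464953e+01 -3.86768592e-04
  7.03806844e+01 -2.05352129e+01]
 turn z 0.01 shift [0.02 0.1  2.53] rows>= 2
{'point': [278.5, 232.3], 'score': 0.88}
```

Call:
step_arm(
  motion=[
    [[0,0,0,0.03,0.1,1,1],[0,0,0,0.03,0.1,2,1],[0,0,0,0.03,0.1,2.53,1],[0,0,0,0.03,0.1,2.53,1],[0,0,0,0.03,0.1,2.53,1],[0,0,0,0.03,0.1,2.53,1]],
  ],
)

```text
clock: 26.8
tool_pos: [0.6679, -0.1209, 0.0551]
ee_rot: [[-0.01, 1.0, 0.001], [1.0, 0.01, -0.0], [-0.0, 0.001, -1.0]]
wrist_force: [-0.6, 0.5, -1.6]
grip_width: 0.0154
gripper_force: 61.0
```

Run:
```python
from h import *
s=read_state(); print(s["tool_pos"],s["wrist_force"]); relp(.6202,-.1238,.0485)
```

```text
[ 0.66789322 -0.12094913  0.05511444] [-0.5964401   0.54443213 -1.61113022]
 turn z -0.0 shift [ 0.03 -1.91 -0.07] rows>= 2
```

Call:
step_arm(
  motion=[
    [[0,0,0,0,-0.4,-0.05,1],[0,0,0,0,-0.8,-0.05,1],[0,0,0,0,-1.2,-0.05,1],[0,0,0,0,-1.6,-0.05,1],[0,0,0,0,-1.92,-0.05,1],[0,0,0,0,-1.92,-0.05,1],[0,0,0,0,-1.92,-0.05,1],[0,0,0,0,-1.92,-0.05,1]],
  ],
)

```text
clock: 27.47
tool_pos: [0.6201, -0.1215, 0.0562]
ee_rot: [[-0.01, 1.0, 0.001], [1.0, 0.01, -0.0], [-0.0, 0.001, -1.0]]
wrist_force: [0.2, -0.3, -0.5]
grip_width: 0.0155
gripper_force: 60.9
```

Call:
step_arm(
  motion=[
    [[0,0,0,0,0,-0.2,1],[0,0,0,0,0,-0.4,1],[0,0,0,0,0,-0.7,1],[0,0,0,0,0,-1,1],[0,0,0,0,0,-1.4,1],[0,0,0,0,0,-2,1],[0,0,0,0,0,-2.6,1],[0,0,0,0,0,-3.2,1],[0,0,0,0,0,-3.6,1],[0,0,0,0,0,-3.6,1]],
  ],
)

```text
clock: 28.3
tool_pos: [0.6217, -0.1221, 0.1499]
ee_rot: [[-0.01, 1.0, 0.006], [1.0, 0.01, -0.003], [-0.003, 0.006, -1.0]]
wrist_force: [0.4, 0.5, -1.2]
grip_width: 0.0155
gripper_force: 60.9
```

Run:
```python
from h import *
greens(.065); s=read_state(); print(s["tool_pos"],s["wrist_force"]); relp(.6119,.0423,.142)
```

```text
green [186.  114.5] [ 163   91   47   48 1043] [ 0.5447 -0.0489]
green [306. 234.] [301 218  11  33 224] [ 0.6477 -0.1533]
green [252.5 234. ] [250 224   6  21 101] [ 0.5984 -0.1537]
[ 0.62071822 -0.12174929  0.14794835] [-0.48165698 -1.31036664 -2.15704798]
 turn z -0.0 shift [ 6.69 -0.28 -0.11] rows>= 5
```

Call:
step_arm(
  motion=[
    [[0,0,0,0.08,0,0,1],[0,0,0,0.29,-0.01,0,1],[0,0,0,0.62,-0.03,0,1],[0,0,0,1.05,-0.05,0,1],[0,0,0,1.55,-0.07,0,1],[0,0,0,2.12,-0.09,0,1],[0,0,0,2.73,-0.12,0,1],[0,0,0,3.35,-0.14,0,1],[0,0,0,3.97,-0.17,0,1],[0,0,0,4.58,-0.19,0,1]],
  ],
)

```text
clock: 29.18
tool_pos: [0.6134, -0.0049, 0.1457]
ee_rot: [[-0.011, 1.0, 0.0], [1.0, 0.011, 0.0], [0.0, 0.0, -1.0]]
wrist_force: [0.7, 0.1, -1.8]
grip_width: 0.0151
gripper_force: 60.9
```

Call:
step_arm(
  motion=[
    [[0,0,0,0.57,-0.02,0,1],[0,0,0,1.07,-0.04,0,1],[0,0,0,1.5,-0.06,0,1],[0,0,0,1.83,-0.08,0,1],[0,0,0,2.05,-0.09,0,1],[0,0,0,2.12,-0.09,0,1],[0,0,0,2.12,-0.09,0,1],[0,0,0,2.12,-0.09,0,1]],
  ],
)

```text
clock: 29.85
tool_pos: [0.6109, 0.0457, 0.1457]
ee_rot: [[-0.01, 1.0, -0.0], [1.0, 0.01, -0.0], [-0.0, -0.0, -1.0]]
wrist_force: [-0.0, 0.3, -1.7]
grip_width: 0.0151
gripper_force: 60.9
```

Run:
```python
from h import *
greens(.113); s=read_state(); print(s["tool_pos"],s["wrist_force"]); relp(.6119,.0423,.0965)
```

```text
green [276. 132.] [ 248  103   57   59 1510] [0.6083 0.1074]
green [306. 234.] [301 218  11  33 234] [0.6311 0.0343]
green [252.  233.5] [249 223   7  22 112] [0.5911 0.0343]
green [208.  282.5] [192 275  33  16 308] [ 0.5564 -0.0065]
[0.61089142 0.04557395 0.14570811] [ 0.15928989  0.29865356 -1.09254067]
 turn z -0.01 shift [-0.01  0.04  1.63] rows>= 1
```

Cap d is held and cap b is standing at (0.608, 0.107). I'll lower and withdraw.

Call:
step_arm(
  motion=[
    [[0,0,0,0,0,0.5,1],[0,0,0,0,0,1,1],[0,0,0,0,0,1.4,1],[0,0,0,0,0,1.55,1],[0,0,0,0,0,1.63,1],[0,0,0,0,0,1.63,1],[0,0,0,0,0,1.63,1]],
  ],
)

```text
clock: 30.48
tool_pos: [0.6111, 0.0461, 0.1051]
ee_rot: [[-0.01, 1.0, 0.0], [1.0, 0.01, -0.0], [-0.0, 0.0, -1.0]]
wrist_force: [0.2, 0.0, -0.5]
grip_width: 0.0153
gripper_force: 60.9
```

Call:
step_arm(
  motion=[
    [[0,0,0,0,-0.2,0,1],[0,0,0,0,-0.5,0,1],[0,0,0,0,-0.9,0,1],[0,0,0,0,-1.3,0,1],[0,0,0,0,-1.7,0,1],[0,0,0,0,-2.2,0,1],[0,0,0,0,-2.2,0,1],[0,0,0,0,-2.2,-2,1],[0,0,0,0,-2.2,-3,1],[0,0,0,0,-2.2,-3,1]],
  ],
)

```text
clock: 31.32
tool_pos: [0.5607, 0.0451, 0.1886]
ee_rot: [[-0.01, 1.0, 0.015], [1.0, 0.011, -0.002], [-0.002, 0.015, -1.0]]
wrist_force: [1.6, -0.5, -0.0]
grip_width: 0.0149
gripper_force: 61.2
```

Run:
```python
from h import *
greens(.113); s=read_state(); print(s["tool_pos"],s["wrist_force"]); relp(.5440-.05,-.0495,.17)
```

```text
green [336. 130.] [ 312  106   49   49 1086] [0.6076 0.1074]
green [333. 205.] [311 183  45  45 911] [0.6089 0.0442]
[0.5591208  0.04519935 0.1853615 ] [-0.69939448  0.14943912 -1.08603854]
 turn z -0.0 shift [-3.64 -2.65  0.26] rows>= 3
```

Call:
step_arm(
  motion=[
    [[0,0,0,-3.64,-2.65,0.2,1],[0,0,0,-3.64,-2.65,0.2,1],[0,0,0,-3.64,-2.65,0.2,1],[0,0,0,-3.64,-2.65,0.2,1],[0,0,0,-3.64,-2.65,2.5,1],[0,0,0,-3.64,-2.65,2.5,1],[0,0,0,-3.64,-2.65,2.5,1],[0,0,0,-3.64,-2.65,2.5,1],[0,0,0,-3.64,-2.65,2.5,1]],
  ],
)

```text
clock: 32.12
tool_pos: [0.4914, -0.0461, 0.1184]
ee_rot: [[-0.011, 1.0, 0.002], [1.0, 0.011, -0.0], [-0.0, 0.002, -1.0]]
wrist_force: [0.2, -0.0, -1.2]
grip_width: 0.0155
gripper_force: 60.8
```

Run:
```python
from h import *
greens(.065); s=read_state(); print(s["tool_pos"],s["wrist_force"]); relp(.4940,-.049,.0485)
```

```text
green [491.   1.] [480   0  23   3  43] [0.6314 0.1012]
green [480.  85.] [ 440   49   81   73 2788] [0.6339 0.049 ]
green [343. 213.] [ 319  190   49   47 1048] [ 0.5427 -0.0473]
[ 0.49178671 -0.04628535  0.11898347] [-0.08525114 -0.01954207 -0.64837982]
 turn z 0.0 shift [0.01 0.08 2.48] rows>= 2
```

Call:
step_arm(
  motion=[
    [[0,0,0,0.02,0.08,1,1],[0,0,0,0.02,0.08,2,1],[0,0,0,0.02,0.08,2.47,1],[0,0,0,0.02,0.08,2.47,1],[0,0,0,0.02,0.08,2.47,1],[0,0,0,0.02,0.08,2.47,1]],
  ],
)

```text
clock: 32.67
tool_pos: [0.4939, -0.046, 0.0575]
ee_rot: [[-0.01, 1.0, 0.003], [1.0, 0.01, -0.001], [-0.001, 0.003, -1.0]]
wrist_force: [0.3, 0.4, -1.9]
grip_width: 0.0154
gripper_force: 60.9
```

Run:
```python
from h import *
s=read_state(); print(s["tool_pos"],s["wrist_force"]); relp(.5436,-.0485,.0485)
```

```text
[ 0.49393189 -0.04602789  0.05745561] [ 0.31960773  0.37364392 -1.90478831]
 turn z 0.0 shift [0.   1.99 0.03] rows>= 2
```

Call:
step_arm(
  motion=[
    [[0,0,0,0,0.4,0,1],[0,0,0,0,0.8,0,1],[0,0,0,0,1.2,0,1],[0,0,0,0,1.6,0,1],[0,0,0,0,1.99,0,1],[0,0,0,0,1.99,0,1],[0,0,0,0,1.99,0,1],[0,0,0,0,1.99,0,1]],
  ],
)

```text
clock: 33.33
tool_pos: [0.5419, -0.0449, 0.0553]
ee_rot: [[-0.011, 1.0, -0.001], [1.0, 0.011, 0.0], [0.0, -0.001, -1.0]]
wrist_force: [-0.8, -0.7, -1.3]
grip_width: 0.0148
gripper_force: 60.9
```

Call:
step_arm(
  motion=[
    [[0,0,0,0,0,-0.2,1],[0,0,0,0,0,-0.4,1],[0,0,0,0,0,-0.7,1],[0,0,0,0,0,-1,1],[0,0,0,0,0,-1.4,1],[0,0,0,0,0,-2,1],[0,0,0,0,0,-2.6,1],[0,0,0,0,0,-3.2,1],[0,0,0,0,0,-3.6,1],[0,0,0,0,0,-3.6,1]],
  ],
)

```text
clock: 34.17
tool_pos: [0.5444, -0.0457, 0.1496]
ee_rot: [[-0.01, 1.0, 0.006], [1.0, 0.01, -0.002], [-0.002, 0.006, -1.0]]
wrist_force: [0.4, -0.4, -1.1]
grip_width: 0.0154
gripper_force: 61.3
```

Run:
```python
from h import *
greens(.113); s=read_state(); print(s["tool_pos"],s["wrist_force"]); relp(.5483,.092,.142)
```

```text
green [381.5   9.5] [354   0  56  20 779] [0.6071 0.0905]
green [377.   90.5] [ 347   60   61   62 1735] [0.609  0.0432]
green [307. 237.] [301 220  13  35 260] [ 0.5661 -0.0612]
green [253.5 237.5] [252 231   4  14  37] [ 0.5256 -0.0619]
[ 0.54342018 -0.04546126  0.14776434] [ 0.28034788  0.39103147 -2.07414817]
 turn z -0.0 shift [ 5.62  0.25 -0.11] rows>= 4
```

Call:
step_arm(
  motion=[
    [[0,0,0,0.06,0,0,1],[0,0,0,0.21,0.01,0,1],[0,0,0,0.46,0.02,0,1],[0,0,0,0.77,0.03,0,1],[0,0,0,1.15,0.05,0,1],[0,0,0,1.56,0.06,0,1],[0,0,0,2.01,0.08,0,1],[0,0,0,2.48,0.1,0,1],[0,0,0,2.94,0.12,0,1],[0,0,0,3.39,0.14,0,1]],
  ],
)

```text
clock: 35.05
tool_pos: [0.5448, 0.0412, 0.1457]
ee_rot: [[-0.011, 1.0, 0.0], [1.0, 0.011, 0.0], [0.0, 0.0, -1.0]]
wrist_force: [0.0, 0.6, -2.4]
grip_width: 0.0152
gripper_force: 61.3
```

Call:
step_arm(
  motion=[
    [[0,0,0,0.41,0.01,0,1],[0,0,0,0.79,0.02,0,1],[0,0,0,1.11,0.03,0,1],[0,0,0,1.35,0.04,0,1],[0,0,0,1.5,0.05,0,1],[0,0,0,1.56,0.05,0,1],[0,0,0,1.56,0.05,0,1],[0,0,0,1.56,0.05,0,1]],
  ],
)

```text
clock: 35.72
tool_pos: [0.5458, 0.0784, 0.1457]
ee_rot: [[-0.01, 1.0, 0.0], [1.0, 0.01, -0.0], [-0.0, 0.0, -1.0]]
wrist_force: [-0.2, -0.6, -1.7]
grip_width: 0.0152
gripper_force: 61.3
```

Run:
```python
from h import *
greens(.113); s=read_state(); print(s["tool_pos"],s["wrist_force"]); relp(.547,.075,.0965)
```

```text
green [366.5 180. ] [ 339  153   56   55 1412] [0.6072 0.1079]
green [307.5 237. ] [302 219  12  37 256] [0.5672 0.0646]
green [253.5 237. ] [252 230   4  15  43] [0.5271 0.0642]
green [361.5 260.5] [ 336  236   52   50 1268] [0.6089 0.046 ]
[0.54574311 0.07833096 0.14569406] [ 0.05599387  0.27135125 -3.01406343]
 turn z -0.01 shift [-0.01  0.05  1.63] rows>= 1
```

Call:
step_arm(
  motion=[
    [[0,0,0,0,0,0.5,1],[0,0,0,0,0,1,1],[0,0,0,0,0,1.4,1],[0,0,0,0,0,1.55,1],[0,0,0,0,0,1.63,1],[0,0,0,0,0,1.63,1],[0,0,0,0,0,1.63,1]],
  ],
)

```text
clock: 36.35
tool_pos: [0.546, 0.0787, 0.1051]
ee_rot: [[-0.01, 1.0, 0.0], [1.0, 0.01, -0.0], [-0.0, 0.0, -1.0]]
wrist_force: [-0.1, -0.3, -1.4]
grip_width: 0.0153
gripper_force: 61.4
```

Call:
step_arm(
  motion=[
    [[0,0,0,0,-0.2,0,1],[0,0,0,0,-0.5,0,1],[0,0,0,0,-0.9,0,1],[0,0,0,0,-1.3,0,1],[0,0,0,0,-1.7,0,1],[0,0,0,0,-2.2,0,1],[0,0,0,0,-2.2,0,1],[0,0,0,0,-2.2,-2,1],[0,0,0,0,-2.2,-3,1],[0,0,0,0,-2.2,-3,1]],
  ],
)

```text
clock: 37.18
tool_pos: [0.4953, 0.0779, 0.1878]
ee_rot: [[-0.011, 1.0, 0.014], [1.0, 0.011, -0.001], [-0.001, 0.014, -1.0]]
wrist_force: [1.1, -0.3, -0.3]
grip_width: 0.0154
gripper_force: 61.6
```

Run:
```python
from h import *
greens(.113); s=read_state(); print(s["tool_pos"],s["wrist_force"])
I,K,W=cam("side")
for t,z in (("mat",0),("tray_mid",.075)): print([(t,r["score"],atz(r["point"],z,K,W)[:2].round(4)) for r in place_of(t,"side")])
relp(.4105,.2975,.15)
```

```text
green [410.  170.5] [ 386  148   49   46 1072] [0.6066 0.1079]
green [335.  207.5] [313 186  45  44 914] [0.5452 0.0751]
green [402.5 240. ] [380 219  46  43 982] [0.6079 0.0452]
[0.49378886 0.07793672 0.18465917] [ 0.6134102   1.28538262 -2.52481509]
[('mat', 0.92, array([0.3432, 0.1348]))]
[('tray_mid', 0.85, array([0.5824, 0.0662])), ('tray_mid', 0.27, array([0.3886, 0.1893]))]
 turn z -0.0 shift [ 8.93 -3.08  0.82] rows>= 6
```

All three caps stand in the tray. Now I take the puller to the mat.

Call:
step_arm(
  motion=[
    [[0,0,0,8.9,-3.1,0,1],[0,0,0,8.9,-3.1,0,1],[0,0,0,8.9,-3.1,0,1],[0,0,0,8.9,-3.1,0,1],[0,0,0,8.9,-3.1,0,1],[0,0,0,8.9,-3.1,0,1],[0,0,0,8.9,-3.1,3,1],[0,0,0,8.9,-3.1,5,1],[0,0,0,8.9,-3.1,5,1],[0,0,0,8.9,-3.1,5,1]],
  ],
)

```text
clock: 38.22
tool_pos: [0.4021, 0.2962, 0.0444]
ee_rot: [[-0.011, 1.0, -0.019], [1.0, 0.011, -0.008], [-0.008, -0.02, -1.0]]
wrist_force: [-2.3, 0.0, -2.9]
grip_width: 0.0153
gripper_force: 61.1
```

Run:
```python
from h import *
I,K,W=cam("wrist"); print([("mat",r["score"],atz(r["point"],0.003,K,W)[:2].round(4)) for r in place_of("mat","wrist")])
h=cv2.cvtColor(np.ascontiguousarray(I),cv2.COLOR_RGB2HSV); m=((h[...,0]>100)&(h[...,0]<125)&(h[...,1]>150)).astype(np.uint8)
n,l,st,c=cv2.connectedComponentsWithStats(m)
print([(st[i].tolist(),atz(st[i,:2]+st[i,2:4]/2,.003,K,W)[:2].round(3)) for i in range(1,n) if st[i,4]>300])
print(read_state()["tool_pos"]); relp(.4105,.2975,.0035)
```

```text
[]
[([207, 125, 168, 152, 15387], array([0.41 , 0.307])), ([253, 329, 29, 23, 301], array([0.393, 0.183]))]
[0.40870679 0.29885458 0.05268337]
 turn z -0.0 shift [0.07 0.08 1.63] rows>= 1
```

Call:
step_arm(
  motion=[
    [[0,0,0,0.05,0,0.5,1],[0,0,0,0.05,0,0.9,1],[0,0,0,0.05,0,1.2,1],[0,0,0,0.05,0,1.4,1],[0,0,0,0.05,0,1.4,1],[0,0,0,0.05,0,1.4,1]],
  ],
)

```text
clock: 38.82
tool_pos: [0.4111, 0.3011, 0.0204]
ee_rot: [[-0.01, 1.0, 0.0], [1.0, 0.01, 0.0], [0.0, 0.0, -1.0]]
wrist_force: [-0.3, 0.3, -1.4]
grip_width: 0.015
gripper_force: 61.3
```

Run:
```python
from h import *
print(read_state()["tool_pos"],read_state()["wrist_force"]); relp(.4105,.2975,.003)
```

```text
[0.41114884 0.30109369 0.02035575] [-0.30762973  0.27283493 -1.38723741]
 turn z -0.0 shift [-0.02 -0.03  0.36] rows>= 1
```

Call:
step_arm(
  motion=[
    [[0,0,0,0,0,0.2,1],[0,0,0,0,0,0.34,1],[0,0,0,0,0,0.34,1],[0,0,0,0,0,0.34,1]],
  ],
)

```text
clock: 39.15
tool_pos: [0.4107, 0.3009, 0.0112]
ee_rot: [[-0.01, 1.0, -0.001], [1.0, 0.01, -0.0], [-0.0, -0.001, -1.0]]
wrist_force: [-0.4, -0.4, -1.1]
grip_width: 0.0151
gripper_force: 61.3
```

Call:
step_arm(
  motion=[
    [[0,0,0,0,0,0,-1],[0,0,0,0,0,0,-1],[0,0,0,0,0,0,-1],[0,0,0,0,0,0,-1],[0,0,0,0,0,0,-1],[0,0,0,0,0,-1,-1],[0,0,0,0,0,-3,-1],[0,0,0,0,0,-8,-1],[0,0,0,0,0,-8,-1],[0,0,0,0,0,-8,-1]],
  ],
)

```text
clock: 39.98
tool_pos: [0.4104, 0.3009, 0.2052]
ee_rot: [[-0.01, 1.0, 0.0], [1.0, 0.01, 0.0], [0.0, 0.0, -1.0]]
wrist_force: [0.2, 0.6, -0.3]
grip_width: 0.0855
gripper_force: 0.0
```

Call:
step_arm(
  motion=[
    [[0,0,0,0,0,-4,-1],[0,0,0,0,0,-4,-1],[0,0,0,0,0,-4,-1],[0,0,0,0,0,-4,-1]],
  ],
)

```text
clock: 40.32
tool_pos: [0.4132, 0.3021, 0.3097]
ee_rot: [[-0.011, 1.0, 0.01], [1.0, 0.01, 0.004], [0.004, 0.01, -1.0]]
wrist_force: [0.4, -0.1, 1.2]
grip_width: 0.0854
gripper_force: 0.0
```

Run:
```python
from h import *
I,K,W=cam("wrist"); print(read_state()["tool_pos"])
for t,z in (("mat",0.),("puller",.003),("tray_handle",.105)): print([(t,round(r["score"],2),atz(r["point"],z,K,W)[:2].round(4)) for r in place_of(t,"wrist")])
c,st,m=red_top(I,K,W); print(c,st,atz(c,.08,K,W))
greens(.113); greens(.113,"side")
J,K2,W2=cam("side"); c,st,m=red_top(J,K2,W2); print(c,st,proj([.4105,.2975,.093],K2,W2),proj([.4105,.2975,.036],K2,W2))
print([(t,round(r["score"],2),atz(r["point"],z,K2,W2)[:2].round(4)) for t,z in (("puller",.003),("tray_handle",.105),("mat",0)) for r in place_of(t,"side")])
```

```text
[0.41200827 0.30158805 0.30610599]
[('mat', 0.97, array([0.4087, 0.2963])), ('mat', 0.56, array([0.3507, 0.1386]))]
[('puller', 0.95, array([0.5378, 0.365 ])), ('puller', 0.86, array([0.4778, 0.4371])), ('puller', 0.56, array([0.4138, 0.3011]))]
[('tray_handle', 0.59, array([0.6217, 0.1552]))]
[278. 175.] [278 175   1   1   1] [0.4148185 0.3025557 0.08     ]
green [372.  333.5] [359 318  27  32 352] [0.5438 0.0823]
green [305. 205.] [294 191  23  29 209] [0.6011 0.0432]
green [280. 207.] [273 198  15  19 112] [0.5397 0.0504]
[213.42253521 177.97183099] [210 171   7  17  71] [212.51091019 170.4850964 ] [214.06521247 187.42705265]
[('puller', 0.86, array([0.5483, 0.3549])), ('puller', 0.7, array([0.4859, 0.4257])), ('puller', 0.57, array([0.4107, 0.3036])), ('tray_handle', 0.68, array([0.6117, 0.1492])), ('mat', 0.87, array([0.4115, 0.3042])), ('mat', 0.68, array([0.355 , 0.1426]))]
```

```bash
python3 -c "
from h import *
print(hand_in())"
```

```text
the job is handed in; nothing more can be done
None
```

The job is handed in at about 40 s: the tray swung out to its stop, caps a, b and d (the far-left well was empty) standing in it, and the puller upright near the middle of the leftmost mat. I never read the tray's angle directly (its edges looked parallel to the base's), and the hand-in returned no verdict.

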